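Stack two boards with spacer sticks in the stacking frame

TASK

Stack the two boards in the stacking frame: lay the thick board flat in the frame, then pull every stick out of the upright stand and lay them flat and centred across the thick board, one over each end mark and the third, if there is one, over the middle mark. Then put the thin board flat on the sticks, square between the corner stops, and stand the iron weight upright on the middle of it. Do not disturb the other things on the table.

Things in the scene. Friction and masses are not known exactly. Their poses are not given: they have to be found in the camera images.
- frame: stacking frame, fixed: plywood plate 130 (x) x 250 (y) x 12 mm with 4 dark L-shaped corner stops rising to 66 mm above the table. Between them is the boards' pocket, 70 (x) x 210 mm (y), centred on the origin. The stops' outer faces are at x +-47, y +-119; the long sides are open from y -89 to +89, the ends from x -18 to +18. Origin: centre of the plate's underside; y along the frame, z up.
- mark_left (a point): end mark, a black line across the plate along the frame's x, showing on both sides of the boards, at frame y +55 mm. This point: on the frame's centre line, at the top of the plate (12 mm above the table). A stick laid along the frame's x with its middle over this point sticks out 55 mm on each side of the boards.
- mark_middle (a point): the same for the middle mark, at frame y 0
- mark_right (a point): the same for the other end mark, at frame y -55 mm
- stand: stick stand, fixed to the table: dark wooden block 59 (x) x 190 (y) x 90 mm high with three upright square wells 23 x 23 mm, at y = -62, 0 and +62 mm (x = 0), floor 10 mm above the table, open at the top. Each well holds a stick, its sides parallel to the well's, or is empty. Origin: centre of its underside; z up.
- thick_board: thick pale wooden board 60 (x) x 200 (y) x 26 mm (z), lying flat on the table at the start; origin: centre of its underside. About 0.2 kg. The two boards differ only in thickness.
- thin_board: thin pale wooden board 60 (x) x 200 (y) x 16 mm (z), lying flat on the table at the start; origin: centre of its underside. About 0.13 kg.
- weight: iron weight, about 0.7 kg: dark block 50 (x) x 70 (y) x 35 mm high with a bright grip bar on top, 18 (x) x 50 (y) mm, from 35 to 61 mm above the underside. Origin: centre of its underside; z up.
- stick1: pale square wooden stick 18 x 18 x 170 mm, about 40 g, standing upright in a well of the stand at the start with its upper 90 mm above the stand; absent in some runs (two or three sticks are there). Origin: centre of its lower end; z along its length (up at the start).
- stick1_middle (a point): the middle of this stick (its centre, 85 mm from either end); axes as the stick's
- stick2: pale square wooden stick 18 x 18 x 170 mm, about 40 g, standing upright in a well of the stand at the start with its upper 90 mm above the stand; absent in some runs (two or three sticks are there). Origin: centre of its lower end; z along its length (up at the start).
- stick2_middle (a point): the middle of this stick (its centre, 85 mm from either end); axes as the stick's
- stick3: pale square wooden stick 18 x 18 x 170 mm, about 40 g, standing upright in a well of the stand at the start with its upper 90 mm above the stand; absent in some runs (two or three sticks are there). Origin: centre of its lower end; z along its length (up at the start).
- stick3_middle (a point): the middle of this stick (its centre, 85 mm from either end); axes as the stick's
- glue: bystander, leave alone: yellow glue bottle, 44 mm across, 140 mm tall; origin: centre of its underside
- pencil_case: bystander, leave alone: grey pencil case 85 (x) x 200 (y) x 45 mm; origin: centre of its underside
- hammer: bystander, leave alone: hammer lying flat, its handle along its x axis; origin between its ends, underneath
- sanding_block: bystander, leave alone: cork sanding block 50 (x) x 90 (y) x 30 mm; origin: centre of its underside
- drink: bystander, leave alone: red drink bottle, 72 mm across, 200 mm tall; origin: centre of its underside
- offcut_a: bystander, leave alone: wood offcut 60 (x) x 50 (y) x 20 mm; origin: centre of its underside
- offcut_b: bystander, leave alone: wood offcut 50 (x) x 120 (y) x 20 mm; origin: centre of its underside
Mind the look-alikes: they are no part of the job. What is shaped like the stick3 but turquoise is not meant. What is shaped like the thin_board but pink is not meant.

How it is judged (in metres and radians):
On the way, in this order (a step that is already met when the one before it is completed fails the run):
1. the thick board lies flat in the frame (x of thick_board in the frame of frame between -0.008 and 0.008 m and y of thick_board in the frame of frame between -0.008 and 0.008 m and z of thick_board in the frame of frame between 0.007 and 0.017 m and angle between thick_board's own z axis and vertical below 0.06 rad and angle between the y axis of thick_board and the y axis of frame, either way round below 0.08 rad and linear speed of thick_board below 0.02 m/s), for 0.2 s.
2. every stick lies flat across the thick board over its mark (x of thick_board in the frame of frame between -0.008 and 0.008 m and y of thick_board in the frame of frame between -0.008 and 0.008 m and z of thick_board in the frame of frame between 0.007 and 0.017 m and angle between thick_board's own z axis and vertical below 0.06 rad and angle between the y axis of thick_board and the y axis of frame, either way round below 0.08 rad and (y of stick1_middle in the frame of frame between -0.072 and -0.038 m or y of stick1_middle in the frame of frame between -0.017 and 0.017 m or y of stick1_middle in the frame of frame between 0.038 and 0.072 m) and x of stick1_middle in the frame of frame between -0.03 and 0.03 m and z of stick1_middle in the frame of frame between 0.041 and 0.053 m and angle between the z axis of each of stick1, stick2, stick3 and the x axis of frame, either way round below 0.2 rad and (y of stick2_middle in the frame of frame between -0.072 and -0.038 m or y of stick2_middle in the frame of frame between -0.017 and 0.017 m or y of stick2_middle in the frame of frame between 0.038 and 0.072 m) and x of stick2_middle in the frame of frame between -0.03 and 0.03 m and z of stick2_middle in the frame of frame between 0.041 and 0.053 m and (y of stick3_middle in the frame of frame between -0.072 and -0.038 m or y of stick3_middle in the frame of frame between -0.017 and 0.017 m or y of stick3_middle in the frame of frame between 0.038 and 0.072 m) and x of stick3_middle in the frame of frame between -0.03 and 0.03 m and z of stick3_middle in the frame of frame between 0.041 and 0.053 m and (y of stick1_middle in the frame of frame between -0.072 and -0.038 m or y of stick2_middle in the frame of frame between -0.072 and -0.038 m or y of stick3_middle in the frame of frame between -0.072 and -0.038 m) and (y of stick1_middle in the frame of frame between 0.038 and 0.072 m or y of stick2_middle in the frame of frame between 0.038 and 0.072 m or y of stick3_middle in the frame of frame between 0.038 and 0.072 m) and distance between stick1_middle and stick2_middle above 0.03 m and distance between each of stick1_middle, stick2_middle and stick3_middle above 0.03 m and linear speed of each of stick1, stick2, stick3 below 0.02 m/s), for 0.2 s.
3. the thin board lies flat on the sticks, between the corner stops (x of thick_board in the frame of frame between -0.008 and 0.008 m and y of thick_board in the frame of frame between -0.008 and 0.008 m and z of thick_board in the frame of frame between 0.007 and 0.017 m and angle between each of thick_board, thin_board's own z axis and vertical below 0.06 rad and angle between the y axis of each of thick_board, thin_board and the y axis of frame, either way round below 0.08 rad and (y of stick1_middle in the frame of frame between -0.072 and -0.038 m or y of stick1_middle in the frame of frame between -0.017 and 0.017 m or y of stick1_middle in the frame of frame between 0.038 and 0.072 m) and x of stick1_middle in the frame of frame between -0.03 and 0.03 m and z of stick1_middle in the frame of frame between 0.041 and 0.053 m and angle between the z axis of each of stick1, stick2, stick3 and the x axis of frame, either way round below 0.2 rad and (y of stick2_middle in the frame of frame between -0.072 and -0.038 m or y of stick2_middle in the frame of frame between -0.017 and 0.017 m or y of stick2_middle in the frame of frame between 0.038 and 0.072 m) and x of stick2_middle in the frame of frame between -0.03 and 0.03 m and z of stick2_middle in the frame of frame between 0.041 and 0.053 m and (y of stick3_middle in the frame of frame between -0.072 and -0.038 m or y of stick3_middle in the frame of frame between -0.017 and 0.017 m or y of stick3_middle in the frame of frame between 0.038 and 0.072 m) and x of stick3_middle in the frame of frame between -0.03 and 0.03 m and z of stick3_middle in the frame of frame between 0.041 and 0.053 m and (y of stick1_middle in the frame of frame between -0.072 and -0.038 m or y of stick2_middle in the frame of frame between -0.072 and -0.038 m or y of stick3_middle in the frame of frame between -0.072 and -0.038 m) and (y of stick1_middle in the frame of frame between 0.038 and 0.072 m or y of stick2_middle in the frame of frame between 0.038 and 0.072 m or y of stick3_middle in the frame of frame between 0.038 and 0.072 m) and distance between stick1_middle and stick2_middle above 0.03 m and distance between each of stick1_middle, stick2_middle and stick3_middle above 0.03 m and x of thin_board in the frame of frame between -0.008 and 0.008 m and y of thin_board in the frame of frame between -0.008 and 0.008 m and z of thin_board in the frame of frame between 0.051 and 0.061 m and linear speed of thin_board below 0.02 m/s), for 0.2 s.
4. the weight stands on the middle of the thin board (x of thick_board in the frame of frame between -0.008 and 0.008 m and y of thick_board in the frame of frame between -0.008 and 0.008 m and z of thick_board in the frame of frame between 0.007 and 0.017 m and angle between each of thick_board, thin_board's own z axis and vertical below 0.06 rad and angle between the y axis of each of thick_board, thin_board and the y axis of frame, either way round below 0.08 rad and (y of stick1_middle in the frame of frame between -0.072 and -0.038 m or y of stick1_middle in the frame of frame between -0.017 and 0.017 m or y of stick1_middle in the frame of frame between 0.038 and 0.072 m) and x of stick1_middle in the frame of frame between -0.03 and 0.03 m and z of stick1_middle in the frame of frame between 0.041 and 0.053 m and angle between the z axis of each of stick1, stick2, stick3 and the x axis of frame, either way round below 0.2 rad and (y of stick2_middle in the frame of frame between -0.072 and -0.038 m or y of stick2_middle in the frame of frame between -0.017 and 0.017 m or y of stick2_middle in the frame of frame between 0.038 and 0.072 m) and x of stick2_middle in the frame of frame between -0.03 and 0.03 m and z of stick2_middle in the frame of frame between 0.041 and 0.053 m and (y of stick3_middle in the frame of frame between -0.072 and -0.038 m or y of stick3_middle in the frame of frame between -0.017 and 0.017 m or y of stick3_middle in the frame of frame between 0.038 and 0.072 m) and x of stick3_middle in the frame of frame between -0.03 and 0.03 m and z of stick3_middle in the frame of frame between 0.041 and 0.053 m and (y of stick1_middle in the frame of frame between -0.072 and -0.038 m or y of stick2_middle in the frame of frame between -0.072 and -0.038 m or y of stick3_middle in the frame of frame between -0.072 and -0.038 m) and (y of stick1_middle in the frame of frame between 0.038 and 0.072 m or y of stick2_middle in the frame of frame between 0.038 and 0.072 m or y of stick3_middle in the frame of frame between 0.038 and 0.072 m) and distance between stick1_middle and stick2_middle above 0.03 m and distance between each of stick1_middle, stick2_middle and stick3_middle above 0.03 m and x of thin_board in the frame of frame between -0.008 and 0.008 m and y of thin_board in the frame of frame between -0.008 and 0.008 m and z of thin_board in the frame of frame between 0.051 and 0.061 m and x of weight in the frame of thin_board between -0.02 and 0.02 m and y of weight in the frame of thin_board between -0.035 and 0.035 m and z of weight in the frame of thin_board between 0.011 and 0.021 m and angle between weight's own z axis and vertical below 0.1 rad and linear speed of weight below 0.02 m/s), for 0.2 s.
At the end, for the whole second after the job is handed in: In the frame: thick board; every stick flat across it (17 mm from its mark, 30 mm endways, 0.2 rad), both end marks covered, one stick a mark; thin board on them; boards level (0.06 rad), centred (8 mm); weight upright on the thin board, within 20 x 35 mm of its middle; all at rest (all of step 4 and linear speed of each of stick1, stick2, stick3, thick_board, thin_board below 0.02 m/s); the robot touches nothing.
It fails at once if one of the other things on the table is pushed more than 50 mm from its place (distance of any of glue, pencil_case, hammer, sanding_block, drink, offcut_a, offcut_b from where it was at the start of the episode above 0.05 m).
It fails at once if the glue bottle or the drink bottle is knocked over (angle between any of glue, drink's own z axis and vertical above 0.7 rad).
Of stick1, stick2, stick3 only 2 to 3 are there at a start; the rules pass over those that are not, and their reading is None.
At some moment in a run one of thick_board, thin_board, weight may be knocked a few centimetres aside while the robot is not near it.
Once in a run the grip may slacken for a moment while it holds something.
It also fails if it takes over 210 s, if anything falls off the work surface, if the arm or the gripper's body presses on something with over 40 N, if the wrist force passes 120 N, or if a joint passes its speed limit or range.

ROBOT

A 6-joint arm with a two-finger parallel gripper is mounted at the origin on the work surface. World frame = base frame: x ahead of the robot, y to its left, z up, the work surface at z = 0. Lengths are in m, angles in degrees, forces in N, time in s.
With the tool pointing down it reaches from about 0.275 to 0.75 m from the base axis. Payload 10.2 kg.
Tool frame: the origin (TCP) lies midway between the tips of the shut fingers; the grasp point (between the pads) lies 19 mm behind it; z points along the fingers, x is the direction in which the jaws open and shut, and the axes are right-handed (so a half turn about z gives the same grasp; the last joint's range is limited). The gripper opens to 85 mm and grips with 20 to 120 N. Pads are 22 mm wide; open, the fingers measure 114 mm over their backs; the gripper's body (76 mm by 85 mm) begins 54 mm behind the grasp point. The pads swing forward as they close: fully open they stand 13 mm farther back than shut.
Start: joints at [-78.404, 17.928, 85.812, -0, 76.261, -12.8], TCP at [0.217, -0.478, 0.231] pointing down, gripper open.
Joint ranges: [-168.41, 168.41], [-55.51, 124.54], [10.69, 146.95], [-70.63, 250.63], [1, 178], [-165.06, 165.06]. Speed limits (degrees/s): [136.94, 136.94, 172.46, 180, 180, 180].

INTERFACE

Orientations are given as a 3x3 rotation matrix whose columns are the frame's x, y, z axes.
In Python, from plant import robot gives the robot as it stands.
- The arm moves only by the tool send_rows, never from a script. Its arguments are lists of equal length, an entry for each row: "travel": the shift along the world's x, y, z in units of 25 mm (1.0 is 25 mm), a list of three; "dr": the turn, a rotation vector about the world's x, y, z in units of 8 degrees (1.0 is 8 degrees), a list of three. In form: {"travel": [[x, y, z], ...], "dr": [[rx, ry, rz], ...]}. A call has 1 to 20 rows; each row shifts and turns the commanded pose from where the row before left it; what a row does not reach is not made up. A row lasts 1/8 s, in which the tool goes at most 62.5 mm and 10.7 degrees, less where a joint would pass 70% of its speed; a pose out of reach is approached as far as the arm can. A call is refused whole if a number of a shift passes 1 or a number of a turn 1, either way. A call with a gripper value outside its range is refused whole. "claw" is the opening, from 0 (shut) to 1 (fully open), set as the call begins (left out, the last holds). The fingers move at their own pace and stop on an object; the grip force is fixed at half the most. Time passes only in rows, so rows that do not move let the fingers close. It gives the time, the measured TCP pose, the force and the opening at its end, in the units of the state.
- robot.sense(): the state, without advancing time (a new reading comes with each control period).
- robot.snapshot(name): name is "side" or "top"; returns a dict with "pixels" (480x640x3 uint8, red, green, blue), "fx", "fy", "cx", "cy" (pixels), "R" (3x3) and "t" (3): a world point X has camera coordinates R X + t. Camera axes: x right, y down, z forward; pixel columns grow to the right and rows downward; lengths in m; the calibration is good to about 2 mm. A picture is of the moment at which its call begins. There is no depth.
- robot.hand_in(): hands the job in, once; it reports no verdict.
The state is a dict: "clock": time; "joint_positions": joint angles; "joint_vel": joint speeds; "tau": joint torques, N m; "tool_pos": TCP position; "ee_rot": TCP orientation; "ft_force": force on the tool from outside, world axes, zero at the start; "torque": the same for the moment, N m; "width": opening from 0.0 (shut) to 1.0 (fully open).
Only numpy, scipy, OpenCV 4.12 (cv2) and the standard library are available. Lean on these libraries where they do the work, as an engineer would, in place of code of your own. Each camera call takes 0.05 s, during which the arm holds its last target. There are 200 camera calls.

## Working session

There is one attempt and no reset: what is moved stays moved. The work goes in short steps, Python scripts to look and compute and a tool call to move; the robot and the scene stay as the last step left them, time stands still between calls to the robot, and variables do not carry over. Pictures are saved under pics/ and viewed, about 12 in all and at most 16, crops included, and the job is handed in when it is done.

Besides the shell and the picture viewer there is one more tool, called after "Call:" as name(argument=value, ...), one argument or row to a line, values as JSON. send_rows: Moves the arm, as the interface text tells. Its arguments: {"type":"object","properties":{"travel":{"type":"array"},"dr":{"type":"array"},"claw":{"type":"number"}},"required":["travel","dr"]}

```bash
mkdir -p pics; ls; cat > h.py <<'E'
import numpy as np,cv2
from plant import robot
def snap(n,f=None):
    s=robot.snapshot(n); im=cv2.cvtColor(np.array(s["pixels"]),cv2.COLOR_RGB2BGR)
    if f: cv2.imwrite('pics/'+f,im)
    s["bgr"]=im; return s
def ray(s,u,v,z):
    R=np.array(s["R"]);t=np.array(s["t"]);c=-R.T@t
    d=R.T@np.array([(u-s["cx"])/s["fx"],(v-s["cy"])/s["fy"],1])
    return c+d*(z-c[2])/d[2]
def proj(s,X):
    p=np.array(s["R"])@np.array(X)+np.array(s["t"]); return p[0]/p[2]*s["fx"]+s["cx"],p[1]/p[2]*s["fy"]+s["cy"]
E
python3 - <<'E'
from h import *
for n in("top","side"):
    s=snap(n,n+'0.png'); R=np.array(s["R"]);print(n,s["fx"],s["cx"],s["cy"],-R.T@np.array(s["t"]));print(R.round(3))
print(robot.sense())
E
```

```text
pics
top 587.7875154923466 325.7387440547464 245.6965077383063 [0.35605752 0.06558054 1.64005232]
[[ 0.02  -1.     0.024]
 [-0.995 -0.022 -0.101]
 [ 0.101 -0.022 -0.995]]
side 461.4876073522247 319.0899847361761 239.69205262881326 [ 0.15026559 -0.71913693  0.95965098]
[[ 0.899 -0.437  0.009]
 [-0.305 -0.642 -0.703]
 [ 0.313  0.63  -0.711]]
{'clock': 0.1, 'joint_positions': array([-7.84032324e+01,  1.79572223e+01,  8.58482560e+01,  3.48543326e-05,
        7.62592583e+01, -1.28005066e+01]), 'joint_vel': array([-0.00581119, -0.018566  , -0.04954852,  0.03656235, -0.04970862,
        0.0072669 ]), 'tau': array([ 2.77803098e-03, -4.12899113e+01, -2.60142857e+01, -1.66811210e-04,
        3.05493719e-03, -5.69906661e-06]), 'tool_pos': array([ 0.21679696, -0.47791252,  0.23079271]), 'ee_rot': array([[ 4.13060848e-01, -9.10703401e-01, -2.26549747e-04],
       [-9.10702763e-01, -4.13060834e-01,  1.10692004e-03],
       [-1.10165467e-03, -2.50905848e-04, -9.99999362e-01]]), 'ft_force': array([-0.62328845, -0.12543219,  0.29565937]), 'torque': array([0.02912134, 0.0023187 , 0.01816501]), 'width': 0.9994807489235465}
```

View pics/top0.png

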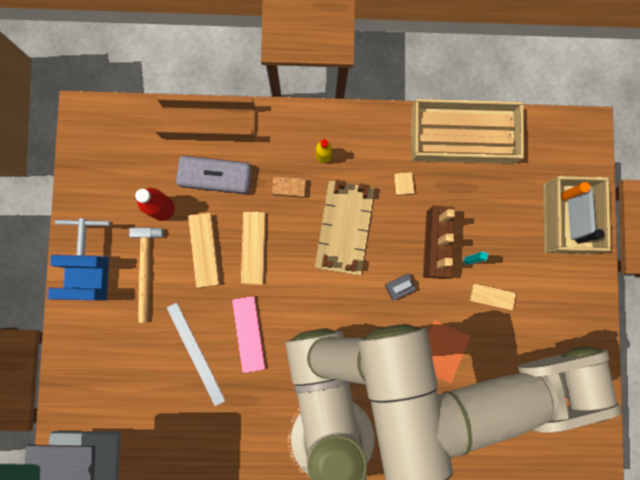

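View pics/side0.png

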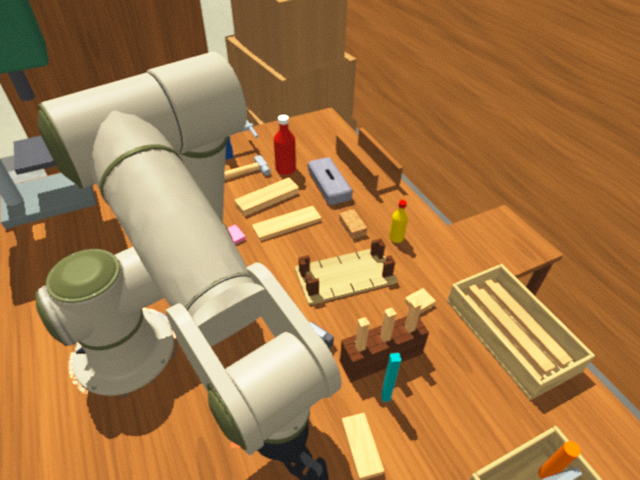

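Three sticks stand in the stand (tops at about (447,214), (446,239), (445,263) in the top view). The turquoise one at (475,258) is the decoy. The frame is at (346,227), the weight at (402,287), the glue at (324,152) and the drink at (155,204). The two candidate boards are at (203,250) and (254,248); the pink one at (249,334) is a decoy. I'll enlarge the two pale boards to tell thick from thin.

```bash
python3 - <<'E'
from h import *
t=cv2.imread('pics/top0.png');s=cv2.imread('pics/side0.png')
a=cv2.resize(t[200:300,180:300],None,fx=3.3,fy=3.3,interpolation=cv2.INTER_CUBIC)
b=cv2.resize(s[170:250,225:335],None,fx=3.6,fy=3.6,interpolation=cv2.INTER_CUBIC)
c=cv2.resize(t[170:310,300:500],None,fx=4,fy=4,interpolation=cv2.INTER_CUBIC)
o=np.zeros((600,800,3),np.uint8);
o[:330,:396]=a[:330,:396];o[:288,400:796]=b[:288,:396]
c=c[:,:]; c=cv2.resize(c,(386,270)); o[330:600,:386]=c
d=cv2.resize(s[235:410,290:435],None,fx=1.8,fy=1.8,interpolation=cv2.INTER_CUBIC); h,w=d.shape[:2];h=min(h,310);o[290:290+h,400:400+w]=d[:h]
cv2.imwrite('pics/crop1.png',o)
E
```

```text
(no output)
```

View pics/crop1.png

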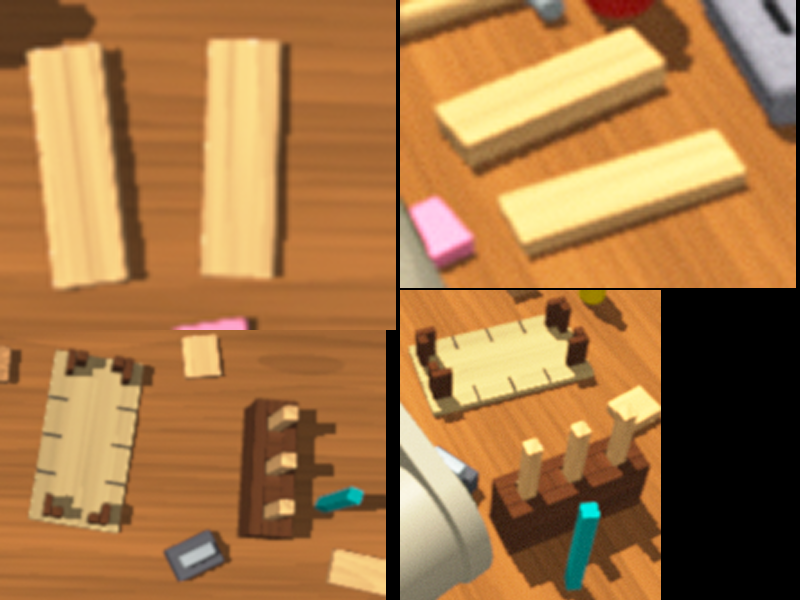

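The enlarged side crop shows the left board, at (203,250), with the taller side face and the wider shadow, so it is the thick one. The board at (254,248) has a thin edge and is the thin one. The frame has three marks per side and is turned slightly, and the weight is turned about 20–30°. Next I'll measure poses.

```bash
cat >> h.py <<'E'
def rect(s,m,z,box):
    x0,y0,x1,y1=box; q=np.zeros_like(m); q[y0:y1,x0:x1]=m[y0:y1,x0:x1]
    cs,_=cv2.findContours(q,cv2.RETR_EXTERNAL,cv2.CHAIN_APPROX_NONE); c=max(cs,key=cv2.contourArea)
    P=np.array([ray(s,*p,z)[:2] for p in c[:,0].astype(float)],np.float32)*1000
    (cx,cy),(w,h),a=cv2.minAreaRect(P)
    if w>h: w,h,a=h,w,a+90   # h long; long axis at a+90
    return cx/1000,cy/1000,w,h,(a+90+90)%180-90
def pale(im,v=170,sm=150):
    h=cv2.cvtColor(im,cv2.COLOR_BGR2HSV); return ((h[...,2]>v)&(h[...,1]<sm)&(h[...,0]>8)&(h[...,0]<35)).astype(np.uint8)
E
python3 - <<'E'
from h import *
s=snap("top"); im=s["bgr"];h=cv2.cvtColor(im,cv2.COLOR_BGR2HSV)
for p in[(203,250),(254,248),(346,227),(225,250),(340,190),(402,287),(413,293),(447,214),(420,240),(430,240),(300,250)]:print(p,h[p[1],p[0]])
m=pale(im)
print('thickcand',rect(s,m,.026,(180,200,226,295)));print('thin',rect(s,m,.016,(232,200,275,292)))
print('frame',rect(s,m,.012,(305,170,385,285)))
# weight
g=((h[...,1]<90)).astype(np.uint8);print('weight',rect(s,g,.035,(378,268,425,305)))
b=((h[...,1]<60)&(h[...,2]>140)).astype(np.uint8);print('bar',rect(s,b,.061,(378,268,425,305)))
for i,bx in enumerate([(435,200,462,226),(435,226,462,251),(435,251,462,277)]):
    x=pale(im,190); ys,xs=np.nonzero(x[bx[1]:bx[3],bx[0]:bx[2]]); print('stick',i,xs.mean()+bx[0],ys.mean()+bx[1],len(xs),rect(s,x,.17,bx))
d=((h[...,2]<90)).astype(np.uint8);print('stand',rect(s,d,.09,(418,195,462,285)))
E
```

```text
(203, 250) [ 17 129 235]
(254, 248) [ 21 118 250]
(346, 227) [ 19 113 214]
(225, 250) [ 14 174 167]
(340, 190) [ 19 112 112]
(402, 287) [ 99   9 198]
(413, 293) [ 14 175 147]
(447, 214) [ 18 128 240]
(420, 240) [ 13 172 172]
(430, 240) [ 11 164  81]
(300, 250) [ 14 174 167]
thickcand (0.5024752807617188, 0.36792031860351565, 63.03337478637695, 203.11074829101562, 8.76718521118164)
thin (0.5126389770507812, 0.23340841674804688, 62.31950759887695, 202.79942321777344, -0.0323333740234375)
frame (0.5749520874023437, -0.02111766815185547, 132.61070251464844, 252.55589294433594, -7.810546875)
weight (0.4108585205078125, -0.17618142700195313, 49.95355224609375, 72.10599517822266, -63.81904602050781)
bar (0.4116134033203125, -0.17550807189941406, 16.749923706054688, 48.533172607421875, -62.551246643066406)
stick 0 449.56363636363636 212.8 55 (0.5972237548828125, -0.27972634887695313, 17.89276695251465, 18.1796817779541, -0.050018310546875)
stick 1 448.6296296296296 237.0 54 (0.5345216674804687, -0.2771196594238281, 15.288859367370605, 18.11726951599121, -88.71156656742096)
stick 2 447.5 261.5 60 (0.4722933349609375, -0.27447491455078127, 17.685508728027344, 18.020681381225586, -88.77067291736603)
stand (0.5220586547851562, -0.24287913513183593, 64.29069519042969, 190.1197052001953, 13.903617858886719)
```

```bash
cat >> h.py <<'E'
def edges(s,m,z,box,step_ok=4):
    """long edges of a thing lying near image-vertical: row-wise limits -> two fitted world lines"""
    x0,y0,x1,y1=box;L=[];R=[]
    for v in range(y0,y1):
        xs=np.nonzero(m[v,x0:x1])[0]
        if len(xs)>5: L.append(ray(s,xs[0]+x0-.5,v,z)[:2]);R.append(ray(s,xs[-1]+x0+.5,v,z)[:2])
    o=[]
    for P in(L,R):
        P=np.array(P); k=np.polyfit(P[:,0],P[:,1],1); e=P[:,1]-np.polyval(k,P[:,0]); g=abs(e)<max(.002,np.median(abs(e))*2.5); k=np.polyfit(P[g,0],P[g,1],1); o.append((k[0],k[1],P[:,0].mean(),e.std()*1000))
    a=(o[0][0]+o[1][0])/2; x=o[0][2]
    y=[q[0]*x+q[1] for q in o]
    return [round(np.degrees(np.arctan(q[0])),2) for q in o],x,(y[0]+y[1])/2,(y[0]-y[1])*np.cos(np.arctan(a))*1000,[round(q[3],2) for q in o]
E
python3 - <<'E'
from h import *
s=snap("top"); im=s["bgr"];m=pale(im,205)
print('thick',edges(s,m,.026,(180,222,226,279)));print('thin',edges(s,m,.016,(232,220,275,276)))
print(im[250,185:225].max(1)); print(im[250,236:275].max(1))
m=pale(im,150);print('frame',edges(s,m,.012,(305,204,385,252)))
for r in(200,228,255): print(''.join('#' if q else '.' for q in m[r,310:385]))
q=snap("side");
for n,X in dict(thin=(.5126,.2334,.016),thick=(.5025,.368,.026),frame=(.575,-.021,.012),s0=(.597,-.280,.17),s2=(.472,-.2745,.17),weight=(.411,-.176,.061)).items(): print(n,np.round(proj(q,X)),np.round(proj(s,X)))
E
```

```text
thick ([np.float64(8.68), np.float64(8.81)], np.float64(0.500189134880956), np.float64(0.36777344540934165), np.float64(59.16269203392163), [np.float64(0.79), np.float64(0.77)])
thin ([np.float64(-0.27), np.float64(0.11)], np.float64(0.5110571531567765), np.float64(0.23337175128630472), np.float64(58.85837502782465), [np.float64(0.78), np.float64(0.77)])
[171 172 172 170 170 170 188 234 249 250 249 248 247 245 245 246 245 242
 235 237 243 245 247 249 250 248 246 245 244 191 116  89  86  86  85 104
 148 167 169 168]
[167 168 167 167 163 178 232 246 248 249 249 248 243 240 244 247 248 249
 249 250 249 248 247 246 243 240 230 171 105  82  99 144 162 163 163 163
 163 164 164]
frame ([np.float64(-8.26), np.float64(-8.24)], np.float64(0.5723923898526616), np.float64(-0.021039881091740223), np.float64(131.51985237743713), [np.float64(2.88), np.float64(4.75)])
...............################################################............
...........################################################................
......########...######################################....................
thin [286. 220.] [252. 247.]
thick [267. 193.] [203. 249.]
frame [345. 273.] [344. 227.]
s0 [415. 304.] [450. 213.]
s2 [362. 324.] [448. 262.]
weight [315. 328.] [402. 286.]
```

```bash
python3 - <<'E'
from h import *
s=snap("top"); im=s["bgr"];v=im.max(2).astype(np.float32)
c,f=np.array([.575,-.021]),np.radians(-8.2)
fy=np.array([np.cos(f),np.sin(f)]);fx=np.array([fy[1],-fy[0]])  # fx x fy = z
# rectified plate profile: sample along y at each side strip
def samp(x,y):
    P=c+x*fx+y*fy; u=proj(s,(*P,.012)); return u
ys=np.arange(-.09,.091,.001)
for sx in(-1,1):
    prof=np.zeros(len(ys))
    for xo in np.arange(.048,.062,.002):
        U=np.array([samp(sx*xo,y) for y in ys],np.float32); prof+=cv2.remap(v,U[:,:1].copy(),U[:,1:].copy(),cv2.INTER_LINEAR)[:,0]
    prof/=7; out=[]
    for y0 in(-.055,0,.055):
        k=abs(ys-y0)<.02; w=np.clip(np.percentile(prof[k],60)-10-prof[k],0,None); out.append(round(float((w*ys[k]).sum()/w.sum()*1000),1))
    print(sx,out)
# width profile across at marks-free rows and end profile
for lo,hi,ax in((-.08,.08,'x'),(-.14,.14,'y')):
    t=np.arange(lo,hi,.001);pr=np.zeros(len(t))
    for o in ((-.03,-.028,-.026,.026,.028,.03) if ax=='x' else (-.01,-.005,0,.005,.01)):
        U=np.array([samp(q,o) if ax=='x' else samp(o,q) for q in t],np.float32); pr+=cv2.remap(v,U[:,:1].copy(),U[:,1:].copy(),cv2.INTER_LINEAR)[:,0]/(6 if ax=='x' else 5)
    g=np.diff(pr); n=len(t)
    print(ax,'edges',t[:30][np.argmax(abs(g[:30]))],t[n-30:][np.argmax(abs(g[n-30:]))],pr[:30:3].round(),pr[-30::3].round())
E
```

```text
-1 [-54.4, 0.4, 55.3]
1 [-54.2, 0.7, 55.7]
x edges -0.06599999999999999 0.06400000000000013 [172. 172. 172. 171. 174. 189. 203. 207. 207. 207.] [219. 219. 219. 223. 225. 183. 129. 142. 164. 168.]
y edges -0.11599999999999999 0.12600000000000022 [192. 194. 194. 188. 180. 185. 209. 213. 186. 140.] [143. 124. 122. 123. 130. 149. 170. 177. 179. 184.]
```

The marks fall within 0.7 mm of where the estimated frame pose predicts. So the frame is at (0.5755, -0.021) with its long axis at -8.2°, and the thick board is at (0.5015, 0.368) with its axis at +8.75°. I'll go over the thick board with the gripper open.

Call:
send_rows(
  travel=[
    [0.335,0.995,0],
    [0.335,0.995,0],
    [0.335,0.995,0],
    [0.335,0.995,0],
    [0.335,0.995,0],
    [0.335,0.995,0],
    [0.335,0.995,0],
    [0.335,0.995,0],
    [0.335,0.995,0],
    [0.335,0.995,0],
    [0.335,0.995,0],
    [0.335,0.995,0],
    [0.335,0.995,0],
    [0.335,0.995,0],
    [0.335,0.995,0],
    [0.335,0.995,0],
    [0.335,0.995,0],
    [0.335,0.995,0],
  ],
  dr=[
    [0,0,-0.06],
    [0,0,-0.06],
    [0,0,-0.06],
    [0,0,-0.06],
    [0,0,-0.06],
    [0,0,-0.06],
    [0,0,-0.06],
    [0,0,-0.06],
    [0,0,-0.06],
    [0,0,-0.06],
    [0,0,-0.06],
    [0,0,-0.06],
    [0,0,-0.06],
    [0,0,-0.06],
    [0,0,-0.06],
    [0,0,-0.06],
    [0,0,-0.06],
    [0,0,-0.06],
  ],
  claw=1,
)

```text
clock: 2.55
tool_pos: [0.3678, -0.0295, 0.2314]
ee_rot: [[0.271, -0.962, 0.0], [-0.962, -0.271, -0.0], [0.0, -0.0, -1.0]]
ft_force: [-0.4, -0.3, 0.7]
width: 1.002
```

Call:
send_rows(
  travel=[
    [0.335,0.995,0],
    [0.335,0.995,0],
    [0.335,0.995,0],
    [0.335,0.995,0],
    [0.335,0.995,0],
    [0.335,0.995,0],
    [0.335,0.995,0],
    [0.335,0.995,0],
    [0.335,0.995,0],
    [0.335,0.995,0],
    [0.335,0.995,0],
    [0.335,0.995,0],
    [0.335,0.995,0],
    [0.335,0.995,0],
    [0.335,0.995,0],
    [0.335,0.995,0],
    [0,0,0],
    [0,0,0],
  ],
  dr=[
    [0,0,-0.06],
    [0,0,-0.06],
    [0,0,-0.06],
    [0,0,-0.06],
    [0,0,-0.06],
    [0,0,-0.06],
    [0,0,-0.06],
    [0,0,-0.06],
    [0,0,-0.06],
    [0,0,-0.06],
    [0,0,-0.06],
    [0,0,-0.06],
    [0,0,-0.06],
    [0,0,-0.06],
    [0,0,-0.06],
    [0,0,-0.06],
    [0,0,0],
    [0,0,0],
  ],
)

```text
clock: 4.8
tool_pos: [0.5014, 0.3672, 0.2311]
ee_rot: [[0.14, -0.99, -0.0], [-0.99, -0.14, -0.0], [0.0, 0.0, -1.0]]
ft_force: [-0.7, 0.4, 0.7]
width: 1.003
```

Call:
send_rows(
  travel=[
    [0,0.02,-0.95],
    [0,0,-0.95],
    [0,0,-0.95],
    [0,0,-0.95],
    [0,0,-0.95],
    [0,0,-0.95],
    [0,0,-0.95],
    [0,0,-0.95],
    [0,0,-0.8],
    [0,0,-0.5],
    [0,0,-0.3],
    [0,0,0],
  ],
  dr=[
    [0,0,0.09],
    [0,0,0],
    [0,0,0],
    [0,0,0],
    [0,0,0],
    [0,0,0],
    [0,0,0],
    [0,0,0],
    [0,0,0],
    [0,0,0],
    [0,0,0],
    [0,0,0],
  ],
)

```text
clock: 6.3
tool_pos: [0.5016, 0.3681, 0.0012]
ee_rot: [[0.153, -0.988, -0.0], [-0.988, -0.153, -0.0], [0.0, 0.0, -1.0]]
ft_force: [0.2, -0.5, -0.2]
width: 0.995
```

Call:
send_rows(
  travel=[
    [0,0,0],
    [0,0,0],
    [0,0,0],
    [0,0,0],
    [0,0,0],
    [0,0,0],
    [0,0,0],
    [0,0,0],
  ],
  dr=[
    [0,0,0],
    [0,0,0],
    [0,0,0],
    [0,0,0],
    [0,0,0],
    [0,0,0],
    [0,0,0],
    [0,0,0],
  ],
  claw=0,
)

```text
clock: 7.3
tool_pos: [0.5021, 0.3684, 0.0024]
ee_rot: [[0.153, -0.988, 0.002], [-0.988, -0.153, 0.001], [-0.0, -0.002, -1.0]]
ft_force: [-1.0, -1.1, 5.8]
width: 0.684
```

Call:
send_rows(
  travel=[
    [0,0,0.4],
    [0,0,0.8],
    [0,0,0.8],
    [0,0,0.8],
    [0,0,0.8],
    [0,0,0.8],
    [0,0,0],
  ],
  dr=[
    [0,0,0],
    [0,0,0],
    [0,0,0],
    [0,0,0],
    [0,0,0],
    [0,0,0],
    [0,0,0],
  ],
)

```text
clock: 8.18
tool_pos: [0.5023, 0.3685, 0.1137]
ee_rot: [[0.153, -0.988, 0.004], [-0.988, -0.153, 0.002], [-0.001, -0.004, -1.0]]
ft_force: [-0.4, -0.4, -2.4]
width: 0.688
```

Call:
send_rows(
  travel=[
    [0.17,-0.5,0],
    [0.17,-0.9,0],
    [0.17,-0.94,0],
    [0.17,-0.94,0],
    [0.17,-0.94,0],
    [0.17,-0.94,0],
    [0.17,-0.94,0],
    [0.17,-0.94,0],
    [0.17,-0.94,0],
    [0.17,-0.94,0],
    [0.17,-0.94,0],
    [0.17,-0.94,0],
    [0.17,-0.94,0],
    [0.17,-0.94,0],
    [0.17,-0.94,0],
    [0.17,-0.94,0],
    [0.2,-0.94,0],
    [0,-0.1,0],
    [0,0,0],
  ],
  dr=[
    [0,0,-0.125],
    [0,0,-0.125],
    [0,0,-0.125],
    [0,0,-0.125],
    [0,0,-0.125],
    [0,0,-0.125],
    [0,0,-0.125],
    [0,0,-0.125],
    [0,0,-0.125],
    [0,0,-0.125],
    [0,0,-0.125],
    [0,0,-0.125],
    [0,0,-0.125],
    [0,0,-0.125],
    [0,0,-0.125],
    [0,0,-0.125],
    [0,0,-0.125],
    [0,0,0],
    [0,0,0],
  ],
)

```text
clock: 10.55
tool_pos: [0.574, -0.0222, 0.1109]
ee_rot: [[-0.143, -0.99, -0.001], [-0.99, 0.143, 0.0], [-0.0, 0.001, -1.0]]
ft_force: [-0.2, 0.6, -1.6]
width: 0.69
```

```bash
python3 - <<'E'
from h import *
s=snap("side");t=snap("top");st=robot.sense()
print(st['clock'],st['tool_pos'].round(4),np.degrees(np.arctan2(st['ee_rot'][1,0],st['ee_rot'][0,0])).round(2),st['width'],st['ft_force'].round(1))
o=np.zeros((450,800,3),np.uint8);a=cv2.resize(s["bgr"][190:340,260:430],(400,353));b=cv2.resize(t["bgr"][160:300,280:440],(400,350));o[:353,:400]=a;o[:350,400:]=b;cv2.imwrite('pics/hold1.png',o)
E
```

```text
10.65 [ 0.5742 -0.0214  0.1112] -98.18 0.6893046201510087 [ 0.1 -0.1 -1.7]
```

View pics/hold1.png

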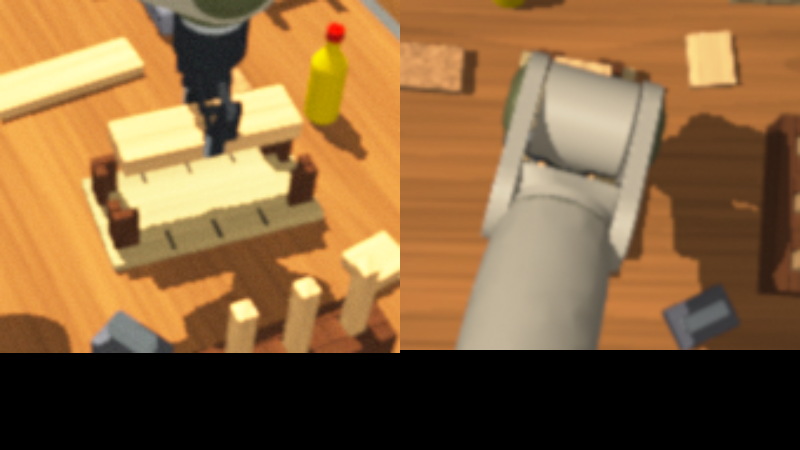

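The side view shows the board held level above the pocket, with the gripper at its middle. The top view is hidden by the arm. Lowering it.

Call:
send_rows(
  travel=[
    [0.05,0,-0.8],
    [0,0,-0.8],
    [0,0,-0.8],
    [0,0,-0.6],
    [0,0,-0.4],
    [0,0,-0.2],
    [0,0,-0.15],
    [0,0,0],
    [0,0,0],
  ],
  dr=[
    [0,0,0],
    [0,0,0],
    [0,0,0],
    [0,0,0],
    [0,0,0],
    [0,0,0],
    [0,0,0],
    [0,0,0],
    [0,0,0],
  ],
)

```text
clock: 11.78
tool_pos: [0.5761, -0.0219, 0.0179]
ee_rot: [[-0.143, -0.99, 0.001], [-0.99, 0.143, -0.0], [0.0, -0.001, -1.0]]
ft_force: [-0.2, -0.6, -2.2]
width: 0.693
```

Call:
send_rows(
  travel=[
    [0,0,-0.06],
    [0,0,-0.05],
    [0,0,0],
    [0,0,0],
  ],
  dr=[
    [0,0,0],
    [0,0,0],
    [0,0,0],
    [0,0,0],
  ],
)

```text
clock: 12.28
tool_pos: [0.5758, -0.0219, 0.0148]
ee_rot: [[-0.143, -0.99, -0.0], [-0.99, 0.143, 0.0], [-0.0, 0.0, -1.0]]
ft_force: [-0.4, 0.0, -1.5]
width: 0.687
```

Call:
send_rows(
  travel=[
    [0,0,0],
    [0,0,0],
    [0,0,0],
    [0,0,0],
    [0,0,0],
    [0,0,0],
  ],
  dr=[
    [0,0,0],
    [0,0,0],
    [0,0,0],
    [0,0,0],
    [0,0,0],
    [0,0,0],
  ],
  claw=1,
)

```text
clock: 13.02
tool_pos: [0.5758, -0.0219, 0.0148]
ee_rot: [[-0.143, -0.99, 0.0], [-0.99, 0.143, 0.0], [-0.0, -0.0, -1.0]]
ft_force: [-0.2, 0.8, 0.1]
width: 1.0
```

Call:
send_rows(
  travel=[
    [0,0,0.5],
    [0,0,0.9],
    [0,0,0.9],
    [0,0,0.9],
    [0,0,0.9],
    [0,0,0.9],
    [0,0,0.9],
    [0,0,0.9],
    [0,0,0],
  ],
  dr=[
    [0,0,0],
    [0,0,0],
    [0,0,0],
    [0,0,0],
    [0,0,0],
    [0,0,0],
    [0,0,0],
    [0,0,0],
    [0,0,0],
  ],
)

```text
clock: 14.15
tool_pos: [0.5765, -0.022, 0.1869]
ee_rot: [[-0.143, -0.99, 0.004], [-0.99, 0.143, -0.001], [0.0, -0.004, -1.0]]
ft_force: [-0.8, -0.2, 0.1]
width: 0.999
```

```bash
python3 - <<'E'
from h import *
st=robot.sense();print(st['clock'],st['tool_pos'].round(4),st['joint_positions'].round(2))
s=snap("side")
o=cv2.resize(s["bgr"][200:400,270:450],(720,800))[:600];o=cv2.resize(s["bgr"][220:320,280:420],(784,560));cv2.imwrite('pics/p1.png',o)
E
```

```text
14.15 [ 0.5765 -0.022   0.1869] [-13.82  26.36  80.47   0.    72.94  84.38]
```

View pics/p1.png

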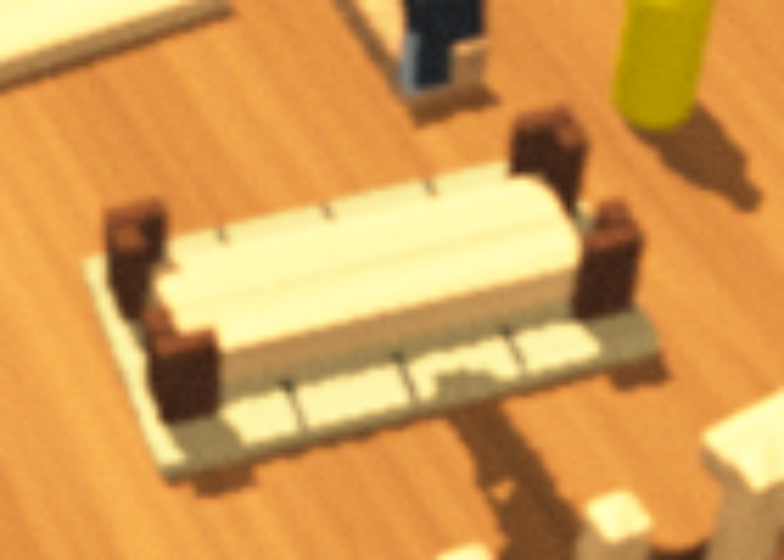

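The thick board is seated flat between the four stops, with marks visible on both sides. Now the sticks. I'll turn the jaws parallel to the stand and then tilt the tool so it takes each stick from the side.

Call:
send_rows(
  travel=[
    [0.075,-0.33,0.18],
    [0.075,-0.33,0.18],
    [0.075,-0.33,0.18],
    [0.075,-0.33,0.18],
    [0.075,-0.33,0.18],
    [0.075,-0.33,0.18],
    [0.075,-0.33,0.18],
    [0.075,-0.33,0.18],
    [0.075,-0.33,0.18],
    [0.075,-0.33,0.18],
    [0.075,-0.33,0.18],
    [0.075,-0.33,0.18],
    [0,0,0],
  ],
  dr=[
    [0,0,1],
    [0,0,1],
    [0,0,1],
    [0,0,1],
    [0,0,1],
    [0,0,1],
    [0,0,1],
    [0,0,1],
    [0,0,1],
    [0,0,1],
    [0,0,1],
    [0,0,1],
    [0,0,0],
  ],
  claw=0.45,
)

```text
clock: 15.82
tool_pos: [0.5982, -0.1212, 0.2379]
ee_rot: [[0.999, -0.04, -0.001], [-0.04, -0.999, 0.0], [-0.001, -0.0, -1.0]]
ft_force: [-0.4, 0.1, -0.4]
width: 0.449
```

Call:
send_rows(
  travel=[
    [0,-0.3,0],
    [0,-0.3,0],
    [0,-0.3,0],
    [0,-0.3,0],
  ],
  dr=[
    [-0.94,0.04,0],
    [-0.94,0.04,0],
    [-0.94,0.04,0],
    [-0.94,0.04,0],
  ],
)

```text
clock: 16.32
tool_pos: [0.5982, -0.1505, 0.2382]
ee_rot: [[0.999, -0.035, -0.021], [-0.041, -0.862, -0.504], [-0.001, 0.505, -0.863]]
ft_force: [0.9, -0.0, 0.2]
width: 0.448
```

```bash
python3 - <<'E'
from h import *
st=robot.sense();print(st['clock'],st['tool_pos'].round(4),st['joint_positions'].round(2),st['width']);print(st['ee_rot'].round(3))
E
```

```text
16.325 [ 0.5982 -0.1505  0.2382] [-13.16  29.14  73.65 -31.14  73.56  -2.78] 0.44781068800438045
[[ 0.999 -0.035 -0.021]
 [-0.041 -0.862 -0.504]
 [-0.001  0.505 -0.863]]
```

```bash
cat > kin.py <<'E'
import numpy as np
from scipy.spatial.transform import Rotation as Ro
from scipy.optimize import least_squares
P=dict(L2=.4315,L3=.390,D=.1163)
def fk(q,H,d,L2=.4315,L3=.390,D=.1163):
    q=np.radians(q); B=Ro.from_euler('z',q[0])
    w=np.array([L2*np.sin(q[1])+L3*np.sin(q[1]+q[2]),D,H+L2*np.cos(q[1])+L3*np.cos(q[1]+q[2])])
    R=(B*Ro.from_euler('y',q[1]+q[2])*Ro.from_euler('z',q[3])*Ro.from_euler('y',q[4])*Ro.from_euler('z',q[5]))
    M=R.as_matrix(); return B.apply(w)+d*M[:,2],M
E
python3 - <<'E'
from kin import *
d1=([-13.16,29.14,73.65,-31.14,73.56,-2.78],[.5982,-.1505,.2382]);d2=([-13.82,26.36,80.47,0,72.94,84.38],[.5765,-.022,.1869]);d3=([-78.404,17.928,85.812,0,76.261,-12.8],[.217,-.478,.231])
f=lambda p:np.concatenate([fk(q,*p)[0]-t for q,t in(d1,d2,d3)])
r=least_squares(f,[.2,.28,.43,.39,.116]);p=r.x;print(p,abs(r.fun).max());print(fk(d1[0],*p)[1].round(3))
lo=[-168.41,-55.51,10.69,-70.63,1,-165.06];hi=[168.41,124.54,146.95,250.63,178,165.06]
def ik(t,R,q0):
    g=lambda q:np.concatenate([(fk(q,*p)[0]-t)*10,(fk(q,*p)[1]-R).ravel()])
    s=least_squares(g,q0,x_scale=50);return s.x.round(1),abs(s.fun).max().round(4),'W z',round(t[2]-p[1]*R[2,2],3)
def ori(yaw,tilt): return (Ro.from_euler('z',yaw,degrees=True)*Ro.from_euler('x',180+tilt,degrees=True)).as_matrix()
S=[(.5956,-.2774),(.5333,-.2749),(.4715,-.2722)];M=[(.630,-.029),(.5755,-.021),(.521,-.0132)]
for tilt in(-60,-50,-45):
  for s,m in zip(S,M):
    R=ori(-2.4,tilt);g=np.array([*s,.15]);t=g+.017*R[:,2];a=ik(t,R,d1[0])
    R2=ori(-8.2,90+tilt);fx=np.array([R2[1,0],-R2[0,0],0]);g2=np.array([*m,.047])+.055*fx;a2=ik(g2+.017*R2[:,2],R2,d1[0])
    print(tilt,a,a2)
E
```

```text
[0.16333481 0.25618352 0.43735911 0.38802966 0.11651488] 0.0015584876127644476
[[-0.999  0.035 -0.021]
 [ 0.041  0.862 -0.504]
 [ 0.001 -0.505 -0.863]]
-60 (array([ -17.7,   40.3,   85.6,  -72. ,   61.4, -152.9]), np.float64(0.0), 'W z', np.float64(0.27)) (array([ -29. ,   44.7,   79.9,   29.9,   69.8, -214.9]), np.float64(0.0), 'W z', np.float64(0.254))
-60 (array([-19.5,  33.8,  97.8, -76. ,  58.6, 213. ]), np.float64(0.0), 'W z', np.float64(0.27)) (array([ -30.9,   38.9,   91.1, -149.6,  -65.9,  -39.3]), np.float64(0.0), 'W z', np.float64(0.254))
-60 (array([-21.7,  27.6, 108.8, -80.4,  56. , 218.3]), np.float64(0.0), 'W z', np.float64(0.27)) (array([ -33.3,   33.6,  101.3, -149.3,  -62.6,  -43.7]), np.float64(0.0), 'W z', np.float64(0.254))
-50 (array([ -19.9,   38. ,   83.7,  -59.8,   57.7, -163.6]), np.float64(0.0), 'W z', np.float64(0.304)) (array([ -31.8,   47.3,   79. , -142.6,  -75.8,  -40.4]), np.float64(0.0), 'W z', np.float64(0.23))
-50 (array([-21.9,  31.2,  95.9, -63.6,  53.8, 201.1]), np.float64(0.0), 'W z', np.float64(0.304)) (array([ -34. ,   41.7,   90.2, -142.6,  
[... 163 characters left out ...]
y([ -36.6,   36.6,  100.4, -142.8,  -69.4,  -50.2]), np.float64(0.0), 'W z', np.float64(0.23))
-45 (array([ -21.2,   37.2,   82.6,  -53.2,   56.7, -169.4]), np.float64(0.0), 'W z', np.float64(0.319)) (array([ -33.1,   48.8,   78.5, -139.2,  -79. ,  -42.7]), np.float64(0.0), 'W z', np.float64(0.216))
-45 (array([-23.3,  30.2,  94.7, -56.6,  52.3, 194.5]), np.float64(0.0), 'W z', np.float64(0.319)) (array([ -35.4,   43.4,   89.7, -139.5,  -75.7,  -47.9]), np.float64(0.0), 'W z', np.float64(0.216))
-45 (array([-25.9,  23.5, 105.6, -60.3,  48.3, 197.8]), np.float64(0.0), 'W z', np.float64(0.319)) (array([ -38.1,   38.4,   99.9, -140.1,  -72.9,  -52.9]), np.float64(0.0), 'W z', np.float64(0.216))
```

```bash
cat >> kin.py <<'E'
p=[0.16333481,0.25618352,0.43735911,0.38802966,0.11651488]
lo=np.array([-168.41,-55.51,10.69,-70.63,1,-165.06]);hi=np.array([168.41,124.54,146.95,250.63,178,165.06])
def ori(yaw,tilt): return (Ro.from_euler('z',yaw,degrees=True)*Ro.from_euler('x',180+tilt,degrees=True)).as_matrix()
FLIP=np.diag([-1,-1,1.])
def ik(t,R,q0):   # real joints
    R=R@FLIP  # model q6 = real q6 with x,y flipped
    g=lambda q:np.concatenate([(fk(q,*p)[0]-t)*10,(fk(q,*p)[1]-R).ravel()])
    s=least_squares(g,q0,x_scale=50);q=s.x.copy();q[3]=(q[3]+70)%360-70 if q[3]<-75 else q[3];q[5]=(q[5]+180)%360-180
    return q.round(1),round(abs(s.fun).max(),4)
E
python3 - <<'E'
from kin import *
q0=np.array([-13.16,29.14,73.65,-31.14,73.56,-2.78])
S=[(.5956,-.2774),(.5333,-.2749),(.4715,-.2722)];M=[(.630,-.029),(.5755,-.021),(.521,-.0132)]
for tilt in(-40,-45,-50):
  for s in S:
    R=ori(-2.4,tilt);g=np.array([*s,.15]);print(tilt,'pick',ik(g+.017*R[:,2],R,q0))
  for m in M:
   for z in(.047,.15):
    R2=ori(-8.2+180,90+tilt);fx=np.array([np.sin(np.radians(8.2)),np.cos(np.radians(8.2)),0]);g2=np.array([*m,z])+.055*fx;print(' place',z,[ik(g2+.017*R2[:,2],R2,q0+[0,0,0,0,0,a]) for a in(160,)])
E
```

```text
-40 pick (array([-22.5,  36.6,  81.3, -46.5,  56.4,   4.6]), np.float64(0.0))
-40 pick (array([-24.8,  29.5,  93.5, -49.4,  51.5,   7.6]), np.float64(0.0))
-40 pick (array([-27.6,  22.7, 104.3, -52.5,  47.2,   9.9]), np.float64(0.0))
 place 0.047 [(array([   7.7,   55.4,   67.6,  -48.4,   80. , -145.1]), np.float64(0.0))]
 place 0.15 [(array([   7.7,   48.5,   64.2,  -47.6,   86.9, -152.8]), np.float64(0.0))]
 place 0.047 [(array([   9. ,   49.9,   79.2,  -48.7,   76.8, -139.6]), np.float64(0.0))]
 place 0.15 [(array([   9. ,   42.2,   76. ,  -47.4,   84. , -147.8]), np.float64(0.0))]
 place 0.047 [(array([  10.6,   45. ,   89.4,  -48.9,   74.1, -134.6]), np.float64(0.0))]
 place 0.15 [(array([  10.6,   36.6,   86.3,  -47.1,   81.9, -143.4]), np.float64(0.0))]
-45 pick (array([-21.2,  37.2,  82.6, -53.2,  56.7,  10.6]), np.float64(0.0))
-45 pick (array([-23.3,  30.2,  94.7, -56.6,  52.3,  14.5]), np.float64(0.0))
-45 pick (array([-25.9,  23.5, 105.6, -60.3,  48.3,  17.8]), np.float64(0.0))
 place 0.047 [(array([   6.5,   53.5,   68.8,  -44.6,   76.9, -147.1]), np.float64(0.0))]
 plac
[... 512 characters left out ...]
4(0.0))
-50 pick (array([-21.9,  31.2,  95.9, -63.6,  53.8,  21.1]), np.float64(0.0))
-50 pick (array([-24.4,  24.7, 106.8, -67.7,  50.2,  25.2]), np.float64(0.0))
 place 0.047 [(array([   5.2,   51.7,   70. ,  -40.6,   74. , -149.4]), np.float64(0.0))]
 place 0.15 [(array([   5.2,   45.2,   65.6,  -39.1,   82.4, -156.5]), np.float64(0.0))]
 place 0.047 [(array([   6.4,   46. ,   81.6,  -41.4,   70.2, -144.6]), np.float64(0.0))]
 place 0.15 [(array([   6.4,   38.8,   77.4,  -39.3,   78.9, -152.2]), np.float64(0.0))]
 place 0.047 [(array([   7.8,   41. ,   91.7,  -42.1,   67.1, -140. ]), np.float64(0.0))]
 place 0.15 [(array([   7.8,   32.9,   87.6,  -39.5,   76.3, -148.4]), np.float64(0.0))]
```

Call:
send_rows(
  travel=[
    [0,-0.86,-0.2],
    [0,-0.86,-0.5],
    [0,-0.86,-0.6],
    [-0.03,-0.86,-0.6],
    [0,0,0],
  ],
  dr=[
    [-0.47,0.02,0],
    [-0.47,0.02,0],
    [-0.47,0.02,0],
    [-0.47,0.02,0],
    [0,0,0],
  ],
)

```text
clock: 16.95
tool_pos: [0.5966, -0.2366, 0.1886]
ee_rot: [[0.999, -0.025, -0.034], [-0.042, -0.706, -0.707], [-0.006, 0.708, -0.707]]
ft_force: [-0.1, -0.2, -0.1]
width: 0.452
```

```bash
cat >> h.py <<'E'
from scipy.spatial.transform import Rotation as Ro
from kin import ori
def delta(t,R=None):
    st=robot.sense();d=(np.array(t)-st['tool_pos'])/.025
    r=(Ro.from_matrix(R)*Ro.from_matrix(st['ee_rot']).inv()).as_rotvec(degrees=True)/8 if R is not None else 0
    print(round(st['clock'],1),'pos',st['tool_pos'].round(4),'q',st['joint_positions'].round(1),'w',round(st['width'],3),'d units',d.round(2),'rot',np.round(r,2))
def pick(s):
    R=ori(-2.4,-45);g=np.array([*s,.15]);return g+.017*R[:,2],R
E
python3 - <<'E'
from h import *
t,R=pick((.5956,-.2774));delta(t,R)
s=snap("side");cv2.imwrite('pics/a1.png',cv2.resize(s["bgr"][200:380,290:470],(600,600)))
E
```

```text
16.9 pos [ 0.5966 -0.2366  0.1886] q [-16.3  34.4  79.2 -49.8  64.2   7.8] w 0.452 d units [-0.06 -2.11 -2.03] rot [ 0.   -0.04 -0.  ]
```

View pics/a1.png

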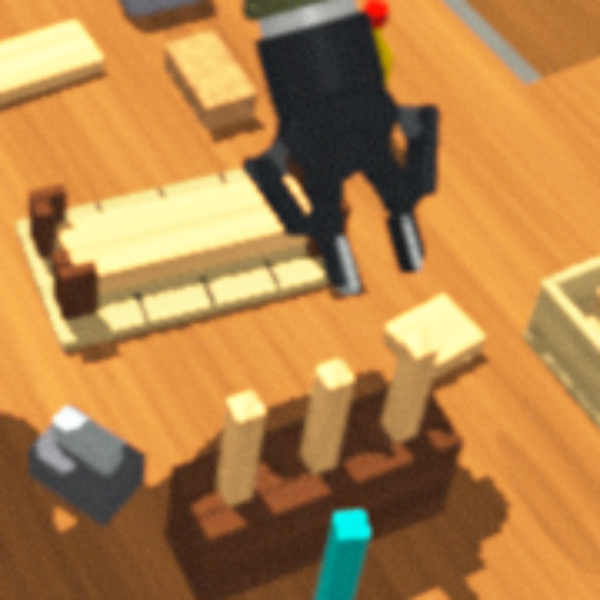

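The fingers point at the far stick, which is at about (410,390) in the crop, from the frame side, and they straddle its line. Approaching and gripping.

Call:
send_rows(
  travel=[
    [-0.02,-0.5,-0.48],
    [-0.02,-0.6,-0.58],
    [-0.02,-0.6,-0.58],
    [0,-0.4,-0.38],
    [0,0,0],
  ],
  dr=[
    [0,-0.04,0],
    [0,0,0],
    [0,0,0],
    [0,0,0],
    [0,0,0],
  ],
)

```text
clock: 17.62
tool_pos: [0.5956, -0.2902, 0.1398]
ee_rot: [[0.999, -0.03, -0.028], [-0.041, -0.705, -0.708], [0.001, 0.709, -0.706]]
ft_force: [0.3, 0.4, 0.0]
width: 0.451
```

Call:
send_rows(
  travel=[
    [0,0,0],
    [0,0,0],
    [0,0,0],
    [0,0,0],
    [0,0,0],
  ],
  dr=[
    [0,0,0],
    [0,0,0],
    [0,0,0],
    [0,0,0],
    [0,0,0],
  ],
  claw=0,
)

```text
clock: 18.25
tool_pos: [0.5964, -0.2893, 0.1413]
ee_rot: [[0.999, -0.03, -0.025], [-0.039, -0.704, -0.709], [0.004, 0.709, -0.705]]
ft_force: [0.1, 0.4, 3.6]
width: 0.2
```

Call:
send_rows(
  travel=[
    [0,0,0.5],
    [0,0,0.8],
    [0,0,0.8],
    [0,0,0.8],
    [0,0,0.8],
    [0,0,0.8],
    [0,0,0],
  ],
  dr=[
    [0,0,0],
    [0,0,0],
    [0,0,0],
    [0,0,0],
    [0,0,0],
    [0,0,0],
    [0,0,0],
  ],
)

```text
clock: 19.12
tool_pos: [0.5965, -0.2895, 0.2553]
ee_rot: [[0.999, -0.032, -0.024], [-0.04, -0.704, -0.709], [0.006, 0.71, -0.705]]
ft_force: [-0.7, 0.1, -0.4]
width: 0.2
```

Call:
send_rows(
  travel=[
    [0,0.6,0.2],
    [0,1,0.2],
    [0,1,0],
    [0,1,0],
    [0.1,0.51,0],
    [0.1,0.51,0],
    [0.1,0.51,0],
    [0.1,0.51,0],
    [0.1,0.51,0],
    [0.1,0.51,0],
    [0.1,0.51,0],
    [0.1,0.51,0],
    [0.1,0.51,0],
    [0.1,0.51,0],
    [0.1,0.51,0],
    [0.1,0.51,0],
    [0.1,0.51,0],
    [0.1,0.51,0],
    [0.1,0.51,0],
    [0.1,0.51,0],
  ],
  dr=[
    [0,0,0],
    [0,0,0],
    [0,0,0],
    [0,0,0],
    [0.04,0.93,0.93],
    [0.04,0.93,0.93],
    [0.04,0.93,0.93],
    [0.04,0.93,0.93],
    [0.04,0.93,0.93],
    [0.04,0.93,0.93],
    [0.04,0.93,0.93],
    [0.04,0.93,0.93],
    [0.04,0.93,0.93],
    [0.04,0.93,0.93],
    [0.04,0.93,0.93],
    [0.04,0.93,0.93],
    [0.04,0.93,0.93],
    [0.04,0.93,0.93],
    [0.04,0.93,0.93],
    [0.04,0.93,0.93],
  ],
)

```text
clock: 21.62
tool_pos: [0.6357, 0.006, 0.2625]
ee_rot: [[-0.974, 0.222, -0.035], [0.182, 0.686, -0.705], [-0.133, -0.693, -0.709]]
ft_force: [-0.8, 0.1, -0.8]
width: 0.196
```

```bash
cat >> h.py <<'E'
def place(m,z,off=.058,yaw=-8.2):
    R=ori(yaw+180,45);a=np.radians(-yaw);g=np.array([*m,z])+off*np.array([np.sin(a),np.cos(a),0]);return g+.017*R[:,2],R
E
python3 - <<'E'
from h import *
delta(*place((.630,-.029),.15))
E
```

```text
21.6 pos [0.6357 0.006  0.2625] q [   6.1   38.7   60.3  -44.2   89.9 -156.5] w 0.196 d units [ 0.03  0.42 -4.98] rot [0.08 0.95 0.29]
```

Call:
send_rows(
  travel=[
    [0,0.08,-0.9],
    [0,0.08,-0.9],
    [0,0.08,-0.9],
    [0,0.08,-0.9],
    [0,0.08,-0.9],
    [0.03,0,-0.5],
    [0,0,0],
  ],
  dr=[
    [0,0,0],
    [0,0.1,0],
    [0,0.2,0.06],
    [0,0.2,0.08],
    [0.04,0.2,0.08],
    [0.04,0.25,0.07],
    [0,0,0],
  ],
)

```text
clock: 22.5
tool_pos: [0.6369, 0.0144, 0.1374]
ee_rot: [[-0.989, 0.108, -0.101], [0.147, 0.699, -0.7], [-0.005, -0.707, -0.707]]
ft_force: [0.4, 1.0, -0.5]
width: 0.198
```

```bash
python3 - <<'E'
from h import *
delta(*place((.630,-.029),.049))
s=snap("side");cv2.imwrite('pics/a2.png',cv2.resize(s["bgr"][200:350,270:450],(720,600)))
E
```

```text
22.5 pos [0.6369 0.0144 0.1374] q [   6.5   47.5   63.7  -43.3   85.  -154.5] w 0.198 d units [-0.01  0.08 -4.02] rot [0.   0.04 0.03]
```

View pics/a2.png

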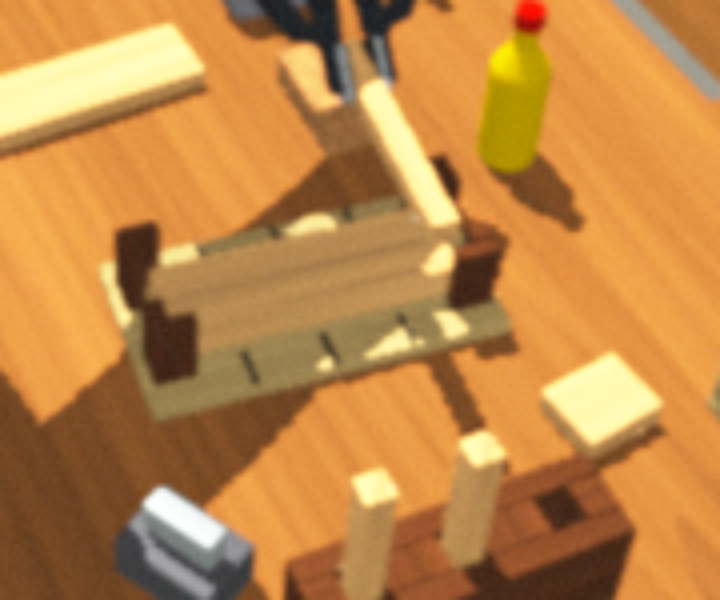

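The stick is held horizontally across the frame above the far mark, and the vacated well is empty. Lowering.

Call:
send_rows(
  travel=[
    [0,0.08,-0.8],
    [0,0,-0.8],
    [0,0,-0.8],
    [0,0,-0.8],
    [0,0,-0.5],
    [0,0,-0.3],
    [0,0,0],
    [0,0,0],
  ],
  dr=[
    [0,0.04,0.03],
    [0,0,0],
    [0,0,0],
    [0,0,0],
    [0,0,0],
    [0,0,0],
    [0,0,0],
    [0,0,0],
  ],
)

```text
clock: 23.55
tool_pos: [0.6371, 0.0167, 0.0387]
ee_rot: [[-0.99, 0.102, -0.1], [0.143, 0.7, -0.7], [-0.002, -0.707, -0.707]]
ft_force: [-0.1, 0.4, 1.5]
width: 0.195
```

Call:
send_rows(
  travel=[
    [0,0,-0.06],
    [0,0,0],
    [0,0,0],
  ],
  dr=[
    [0,0,0],
    [0,0,0],
    [0,0,0],
  ],
)

```text
clock: 23.92
tool_pos: [0.6371, 0.0167, 0.0385]
ee_rot: [[-0.99, 0.103, -0.1], [0.143, 0.699, -0.701], [-0.003, -0.708, -0.706]]
ft_force: [-3.3, 3.0, 9.0]
width: 0.198
```

Call:
send_rows(
  travel=[
    [0,0,0.06],
    [0,0,0],
    [0,0,0],
    [0,0,0],
  ],
  dr=[
    [0,0,0],
    [0,0,0],
    [0,0,0],
    [0,0,0],
  ],
  claw=0.4,
)

```text
clock: 24.42
tool_pos: [0.6368, 0.0166, 0.0381]
ee_rot: [[-0.99, 0.102, -0.101], [0.143, 0.7, -0.7], [-0.001, -0.707, -0.707]]
ft_force: [-0.2, 0.5, -0.3]
width: 0.4
```

Call:
send_rows(
  travel=[
    [0.05,0.35,0.35],
    [0.09,0.65,0.65],
    [0.09,0.65,0.65],
    [0,0.5,0.8],
    [0,0,1],
    [0,0,1],
    [0,0,1],
    [0,0,1],
    [0,0,0],
  ],
  dr=[
    [0,0,0],
    [0,0,0],
    [0,0,0],
    [0,0,0],
    [0,0,0],
    [0,0,0],
    [0,0,0],
    [0,0,0],
    [0,0,0],
  ],
)

```text
clock: 25.55
tool_pos: [0.6432, 0.0703, 0.202]
ee_rot: [[-0.99, 0.105, -0.098], [0.143, 0.7, -0.699], [-0.005, -0.706, -0.708]]
ft_force: [-0.3, -0.3, 0.1]
width: 0.399
```

```bash
python3 - <<'E'
from h import *
delta(*pick((.5333,-.2749)))
s=snap("side");cv2.imwrite('pics/a3.png',cv2.resize(s["bgr"][200:350,270:450],(720,600)))
t=snap("top");cv2.imwrite('pics/t3.png',t["bgr"])
E
```

```text
25.6 pos [0.6432 0.0703 0.202 ] q [  11.    47.1   54.4  -42.1   94.8 -158. ] w 0.399 d units [ -4.41 -14.29  -2.56] rot [ -1.4  -15.47 -15.53]
```

View pics/a3.png

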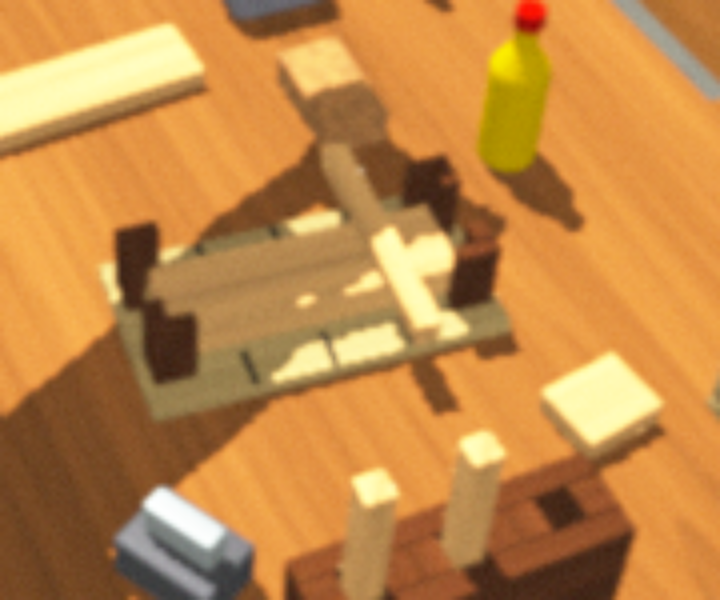

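Call:
send_rows(
  travel=[
    [-0.25,-0.3,0.2],
    [-0.25,-0.7,0],
    [-0.25,-0.75,0],
    [-0.25,-0.75,0],
    [-0.25,-0.75,0],
    [-0.25,-0.75,0],
    [-0.25,-0.75,0],
    [-0.25,-0.75,0],
    [-0.25,-0.75,0],
    [-0.25,-0.75,0],
    [-0.25,-0.75,0],
    [-0.25,-0.75,0],
    [-0.25,-0.75,0],
    [-0.25,-0.75,-0.1],
    [-0.25,-0.75,-0.2],
    [-0.25,-0.75,-0.2],
    [-0.25,-0.7,-0.15],
    [0,0,0],
  ],
  dr=[
    [-0.08,-0.91,-0.91],
    [-0.08,-0.91,-0.91],
    [-0.08,-0.91,-0.91],
    [-0.08,-0.91,-0.91],
    [-0.08,-0.91,-0.91],
    [-0.08,-0.91,-0.91],
    [-0.08,-0.91,-0.91],
    [-0.08,-0.91,-0.91],
    [-0.08,-0.91,-0.91],
    [-0.08,-0.91,-0.91],
    [-0.08,-0.91,-0.91],
    [-0.08,-0.91,-0.91],
    [-0.08,-0.91,-0.91],
    [-0.08,-0.91,-0.91],
    [-0.08,-0.91,-0.91],
    [-0.08,-0.91,-0.91],
    [-0.08,-0.91,-0.91],
    [0,0,0],
  ],
  claw=0.42,
)

```text
clock: 27.9
tool_pos: [0.5354, -0.2351, 0.1869]
ee_rot: [[0.999, -0.019, -0.026], [-0.032, -0.706, -0.707], [-0.005, 0.708, -0.706]]
ft_force: [0.5, 0.5, 0.1]
width: 0.421
```

```bash
python3 - <<'E'
from h import *
delta(*pick((.5333,-.2749)))
s=robot.snapshot("side"); 
for u,v in((375.75,280.5),(353.75,237)): print(ray(s,u,v,.056).round(4))
t=robot.snapshot("top")["pixels"][:,:,::-1].copy(); h=cv2.cvtColor(t,cv2.COLOR_BGR2HSV); T=robot.snapshot("top")
g=(h[...,1]<90).astype(np.uint8)
try: print('weight',rect(T,g,.035,(370,262,425,312)))
except Exception as e: print(e)
m=pale(t,205);print('thin',edges(T,m,.016,(232,220,275,276)),rect(T,m,.016,(230,195,275,292)))
E
```

```text
27.9 pos [ 0.5354 -0.2351  0.1869] q [-18.1  27.3  91.2 -52.2  59.5  10.8] w 0.421 d units [-0.1  -2.07 -1.96] rot [ 0.01 -0.04 -0.07]
[ 0.6141 -0.1109  0.056 ]
[0.6393 0.0499 0.056 ]
weight (0.41098953247070313, -0.17540798950195313, 49.769187927246094, 70.2967529296875, -62.85742378234863)
thin ([np.float64(-0.27), np.float64(0.29)], np.float64(0.5110571531567765), np.float64(0.23329585229163613), np.float64(59.01022741962166), [np.float64(0.78), np.float64(0.72)]) (0.5125185546875, 0.23342333984375, 58.78789138793945, 202.87686157226562, 0.07853098213672638)
```

The first stick's end points put its middle at about (0.626, -0.027) against the mark at (0.630, -0.029), which is fine. The weight and the thin board have not moved. Taking the second stick.

Call:
send_rows(
  travel=[
    [-0.03,-0.5,-0.48],
    [-0.03,-0.6,-0.55],
    [-0.03,-0.6,-0.55],
    [0,-0.37,-0.38],
    [0,0,0],
  ],
  dr=[
    [0,-0.04,-0.07],
    [0,0,0],
    [0,0,0],
    [0,0,0],
    [0,0,0],
  ],
)

```text
clock: 28.68
tool_pos: [0.5336, -0.2871, 0.1383]
ee_rot: [[0.999, -0.032, -0.028], [-0.042, -0.705, -0.708], [0.003, 0.708, -0.706]]
ft_force: [-0.3, -0.7, 0.5]
width: 0.421
```

Call:
send_rows(
  travel=[
    [0,0,0],
    [0,0,0],
    [0,0,0],
    [0,0,0],
    [0,0,0],
  ],
  dr=[
    [0,0,0],
    [0,0,0],
    [0,0,0],
    [0,0,0],
    [0,0,0],
  ],
  claw=0,
)

```text
clock: 29.3
tool_pos: [0.5343, -0.2864, 0.1397]
ee_rot: [[0.999, -0.032, -0.026], [-0.041, -0.705, -0.708], [0.005, 0.709, -0.705]]
ft_force: [0.0, 1.5, 2.8]
width: 0.201
```

Call:
send_rows(
  travel=[
    [0,0,0.5],
    [0,0,0.8],
    [0,0,0.8],
    [0,0,0.8],
    [0,0,0.8],
    [0,0,0.8],
    [0,0,0],
  ],
  dr=[
    [0,0,0],
    [0,0,0],
    [0,0,0],
    [0,0,0],
    [0,0,0],
    [0,0,0],
    [0,0,0],
  ],
)

```text
clock: 30.18
tool_pos: [0.5344, -0.2865, 0.2536]
ee_rot: [[0.999, -0.034, -0.024], [-0.041, -0.704, -0.709], [0.007, 0.709, -0.705]]
ft_force: [0.6, 0.0, -1.0]
width: 0.196
```

Call:
send_rows(
  travel=[
    [0,0.6,0.2],
    [0,1,0.2],
    [0,1,0],
    [0,1,0],
    [0.12,0.54,0],
    [0.12,0.54,0],
    [0.12,0.54,0],
    [0.12,0.54,0],
    [0.12,0.54,0],
    [0.12,0.54,0],
    [0.12,0.54,0],
    [0.12,0.54,0],
    [0.12,0.54,0],
    [0.12,0.54,0],
    [0.12,0.54,0],
    [0.12,0.54,0],
    [0.12,0.54,0],
    [0.12,0.54,0],
    [0.12,0.54,0],
    [0.12,0.54,0],
  ],
  dr=[
    [0,0,0],
    [0,0,0],
    [0,0,0],
    [0,0,0],
    [0.05,0.96,0.93],
    [0.05,0.96,0.93],
    [0.05,0.96,0.93],
    [0.05,0.96,0.93],
    [0.05,0.96,0.93],
    [0.05,0.96,0.93],
    [0.05,0.96,0.93],
    [0.05,0.96,0.93],
    [0.05,0.96,0.93],
    [0.05,0.96,0.93],
    [0.05,0.96,0.93],
    [0.05,0.96,0.93],
    [0.05,0.96,0.93],
    [0.05,0.96,0.93],
    [0.05,0.96,0.93],
    [0.05,0.96,0.93],
  ],
)

```text
clock: 32.67
tool_pos: [0.5816, 0.021, 0.2611]
ee_rot: [[-0.983, 0.176, -0.051], [0.157, 0.669, -0.726], [-0.093, -0.722, -0.686]]
ft_force: [-0.2, 0.2, -0.1]
width: 0.196
```

```bash
python3 - <<'E'
from h import *
delta(*place((.5755,-.021),.15))
E
```

```text
32.7 pos [0.5816 0.021  0.2611] q [   8.5   33.4   70.3  -45.3   89.5 -154.2] w 0.196 d units [ 0.02  0.14 -4.92] rot [0.28 0.63 0.12]
```

Call:
send_rows(
  travel=[
    [0.02,0.05,-0.9],
    [0,0.05,-0.9],
    [0,0.04,-0.9],
    [0,0,-0.9],
    [0,0,-0.9],
    [0,0,-0.5],
    [0,0,0],
  ],
  dr=[
    [0,0,0],
    [0.08,0.1,0],
    [0.1,0.15,0.04],
    [0.1,0.2,0.04],
    [0,0.18,0.04],
    [0,0,0],
    [0,0,0],
  ],
)

```text
clock: 33.55
tool_pos: [0.5824, 0.0231, 0.1359]
ee_rot: [[-0.989, 0.108, -0.101], [0.148, 0.698, -0.7], [-0.005, -0.707, -0.707]]
ft_force: [-0.2, 0.7, -0.0]
width: 0.2
```

```bash
python3 - <<'E'
from h import *
delta(*place((.5755,-.021),.049))
s=snap("side");cv2.imwrite('pics/a4.png',cv2.resize(s["bgr"][200:350,270:450],(720,600)))
E
```

```text
33.5 pos [0.5824 0.0231 0.1359] q [   7.9   41.7   74.8  -43.3   81.9 -149.8] w 0.2 d units [-0.01  0.06 -3.96] rot [0.01 0.04 0.04]
```

Call:
send_rows(
  travel=[
    [0,0.06,-0.8],
    [0,0,-0.8],
    [0,0,-0.8],
    [0,0,-0.8],
    [0,0,-0.5],
    [0,0,-0.22],
    [0,0,0],
    [0,0,0],
  ],
  dr=[
    [0,0.04,0.04],
    [0,0,0],
    [0,0,0],
    [0,0,0],
    [0,0,0],
    [0,0,0],
    [0,0,0],
    [0,0,0],
  ],
)

```text
clock: 34.6
tool_pos: [0.5828, 0.0246, 0.0393]
ee_rot: [[-0.99, 0.102, -0.1], [0.143, 0.699, -0.7], [-0.002, -0.708, -0.707]]
ft_force: [-1.0, 1.2, 2.9]
width: 0.197
```

Call:
send_rows(
  travel=[
    [0,0,-0.04],
    [0,0,0],
    [0,0,0],
  ],
  dr=[
    [0,0,0],
    [0,0,0],
    [0,0,0],
  ],
)

```text
clock: 34.98
tool_pos: [0.5828, 0.0247, 0.0391]
ee_rot: [[-0.99, 0.102, -0.1], [0.143, 0.699, -0.701], [-0.002, -0.708, -0.706]]
ft_force: [-2.3, 3.8, 7.4]
width: 0.196
```

Call:
send_rows(
  travel=[
    [0,0,0.04],
    [0,0,0],
    [0,0,0],
    [0,0,0],
  ],
  dr=[
    [0,0,0],
    [0,0,0],
    [0,0,0],
    [0,0,0],
  ],
  claw=0.4,
)

```text
clock: 35.48
tool_pos: [0.5826, 0.0246, 0.0387]
ee_rot: [[-0.99, 0.101, -0.101], [0.143, 0.699, -0.7], [-0.001, -0.708, -0.707]]
ft_force: [-0.0, -0.5, 0.2]
width: 0.4
```

Call:
send_rows(
  travel=[
    [0.05,0.35,0.35],
    [0.09,0.65,0.65],
    [0.09,0.65,0.65],
    [0,0.5,0.8],
    [0,0,1],
    [0,0,1],
    [0,0,1],
    [0,0,1],
    [0,0,0],
  ],
  dr=[
    [0,0,0],
    [0,0,0],
    [0,0,0],
    [0,0,0],
    [0,0,0],
    [0,0,0],
    [0,0,0],
    [0,0,0],
    [0,0,0],
  ],
)

```text
clock: 36.6
tool_pos: [0.5889, 0.0783, 0.2024]
ee_rot: [[-0.99, 0.104, -0.098], [0.143, 0.7, -0.7], [-0.005, -0.707, -0.708]]
ft_force: [-1.3, 0.1, -0.1]
width: 0.4
```

```bash
python3 - <<'E'
from h import *
t,R=pick((.4715,-.2722));delta(t-.075*R[:,2],R)
E
```

```text
36.6 pos [0.5889 0.0783 0.2024] q [  12.7   40.6   66.1  -41.4   92.  -153.4] w 0.4 d units [ -4.63 -12.38  -0.46] rot [ -1.4  -15.47 -15.52]
```

Call:
send_rows(
  travel=[
    [-0.27,-0.3,0.2],
    [-0.27,-0.7,0],
    [-0.27,-0.76,0],
    [-0.27,-0.76,0],
    [-0.27,-0.76,0],
    [-0.27,-0.76,0],
    [-0.27,-0.76,0],
    [-0.27,-0.76,0],
    [-0.27,-0.76,0],
    [-0.27,-0.76,0],
    [-0.27,-0.76,0],
    [-0.27,-0.76,0],
    [-0.27,-0.76,0],
    [-0.27,-0.76,-0.1],
    [-0.27,-0.76,-0.2],
    [-0.27,-0.76,-0.2],
    [-0.27,-0.72,-0.15],
    [0,0,0],
  ],
  dr=[
    [-0.08,-0.91,-0.915],
    [-0.08,-0.91,-0.915],
    [-0.08,-0.91,-0.915],
    [-0.08,-0.91,-0.915],
    [-0.08,-0.91,-0.915],
    [-0.08,-0.91,-0.915],
    [-0.08,-0.91,-0.915],
    [-0.08,-0.91,-0.915],
    [-0.08,-0.91,-0.915],
    [-0.08,-0.91,-0.915],
    [-0.08,-0.91,-0.915],
    [-0.08,-0.91,-0.915],
    [-0.08,-0.91,-0.915],
    [-0.08,-0.91,-0.915],
    [-0.08,-0.91,-0.915],
    [-0.08,-0.91,-0.915],
    [-0.08,-0.91,-0.915],
    [0,0,0],
  ],
  claw=0.42,
)

```text
clock: 38.85
tool_pos: [0.4727, -0.2311, 0.1879]
ee_rot: [[0.999, -0.028, -0.026], [-0.038, -0.71, -0.703], [0.001, 0.704, -0.71]]
ft_force: [0.4, 0.2, 0.8]
width: 0.423
```

```bash
python3 - <<'E'
from h import *
t,R=pick((.4715,-.2722));delta(t,R)
s=snap("side");cv2.imwrite('pics/a5.png',cv2.resize(s["bgr"][200:350,270:450],(720,600)))
E
```

```text
38.9 pos [ 0.4727 -0.2311  0.1879] q [-20.1  20.2 101.8 -54.   55.9  13.2] w 0.423 d units [-0.07 -2.12 -2.  ] rot [-0.03  0.01 -0.03]
```

View pics/a5.png

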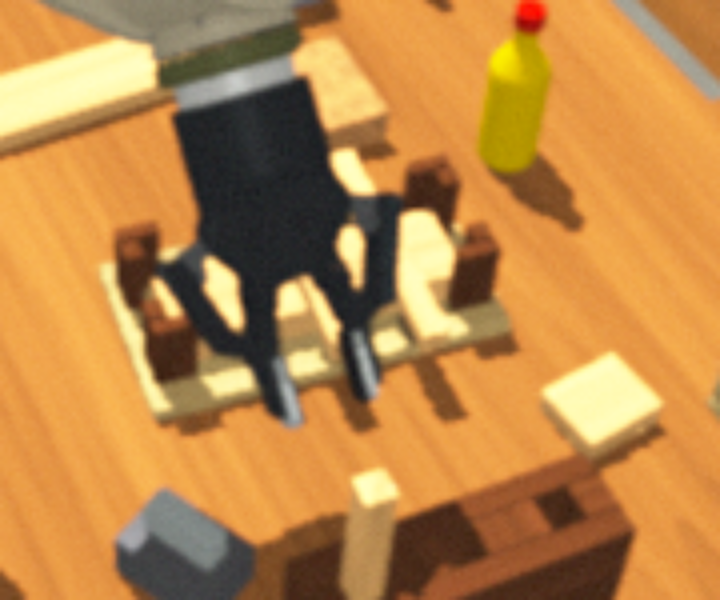

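Two sticks lie across the board (ends near crop (435,325) and behind the fingers), and the last stick is at (370,530). Taking it.

Call:
send_rows(
  travel=[
    [-0.03,-0.5,-0.48],
    [-0.02,-0.6,-0.57],
    [-0.02,-0.6,-0.57],
    [0,-0.42,-0.38],
    [0,0,0],
  ],
  dr=[
    [-0.03,0,-0.03],
    [0,0,0],
    [0,0,0],
    [0,0,0],
    [0,0,0],
  ],
)

```text
clock: 39.52
tool_pos: [0.4714, -0.2841, 0.1379]
ee_rot: [[0.999, -0.032, -0.028], [-0.042, -0.706, -0.707], [0.003, 0.707, -0.707]]
ft_force: [-0.1, -0.0, -0.4]
width: 0.418
```

Call:
send_rows(
  travel=[
    [0,0,0],
    [0,0,0],
    [0,0,0],
    [0,0,0],
    [0,0,0],
  ],
  dr=[
    [0,0,0],
    [0,0,0],
    [0,0,0],
    [0,0,0],
    [0,0,0],
  ],
  claw=0,
)

```text
clock: 40.15
tool_pos: [0.4721, -0.2836, 0.1392]
ee_rot: [[0.999, -0.032, -0.026], [-0.041, -0.706, -0.707], [0.005, 0.708, -0.706]]
ft_force: [-0.3, 0.8, 2.8]
width: 0.193
```

Call:
send_rows(
  travel=[
    [0,0,0.5],
    [0,0,0.8],
    [0,0,0.8],
    [0,0,0.8],
    [0,0,0.8],
    [0,0,0.8],
    [0,0,0],
  ],
  dr=[
    [0,0,0],
    [0,0,0],
    [0,0,0],
    [0,0,0],
    [0,0,0],
    [0,0,0],
    [0,0,0],
  ],
)

```text
clock: 41.02
tool_pos: [0.4721, -0.2837, 0.253]
ee_rot: [[0.999, -0.034, -0.024], [-0.041, -0.705, -0.708], [0.007, 0.708, -0.706]]
ft_force: [0.6, 0.7, -0.9]
width: 0.198
```

Call:
send_rows(
  travel=[
    [0,0.6,0.2],
    [0,1,0.2],
    [0,1,0],
    [0,1,0],
    [0.14,0.56,0],
    [0.14,0.56,0],
    [0.14,0.56,0],
    [0.14,0.56,0],
    [0.14,0.56,0],
    [0.14,0.56,0],
    [0.14,0.56,0],
    [0.14,0.56,0],
    [0.14,0.56,0],
    [0.14,0.56,0],
    [0.14,0.56,0],
    [0.14,0.56,0],
    [0.14,0.56,0],
    [0.14,0.56,0],
    [0.14,0.56,0],
    [0.14,0.56,0],
  ],
  dr=[
    [0,0,0],
    [0,0,0],
    [0,0,0],
    [0,0,0],
    [0.07,0.97,0.95],
    [0.07,0.97,0.95],
    [0.07,0.97,0.95],
    [0.07,0.97,0.95],
    [0.07,0.97,0.95],
    [0.07,0.97,0.95],
    [0.07,0.97,0.95],
    [0.07,0.97,0.95],
    [0.07,0.97,0.95],
    [0.07,0.97,0.95],
    [0.07,0.97,0.95],
    [0.07,0.97,0.95],
    [0.07,0.97,0.95],
    [0.07,0.97,0.95],
    [0.07,0.97,0.95],
    [0.07,0.97,0.95],
  ],
)

```text
clock: 43.52
tool_pos: [0.5273, 0.0317, 0.2606]
ee_rot: [[-0.983, 0.164, -0.079], [0.17, 0.676, -0.717], [-0.064, -0.719, -0.692]]
ft_force: [-1.0, 0.4, -0.0]
width: 0.2
```

```bash
python3 - <<'E'
from h import *
delta(*place((.521,-.0132),.15))
E
```

```text
43.5 pos [0.5273 0.0317 0.2606] q [  10.    28.1   78.5  -43.8   89.8 -151.8] w 0.2 d units [ 0.01  0.03 -4.91] rot [0.2  0.44 0.21]
```

Call:
send_rows(
  travel=[
    [0,0.05,-0.9],
    [0,0.05,-0.9],
    [0,0,-0.9],
    [0,0,-0.9],
    [0,0,-0.9],
    [0,0,-0.9],
    [0,0,-0.9],
    [0,0,-0.9],
    [0,0,-0.8],
    [0,0,-0.5],
    [0,0,-0.2],
    [0,0,0],
    [0,0,0],
  ],
  dr=[
    [0,0,0],
    [0.05,0.1,0.05],
    [0.05,0.12,0.06],
    [0.05,0.12,0.06],
    [0.05,0.12,0.06],
    [0,0,0],
    [0,0,0],
    [0,0,0],
    [0,0,0],
    [0,0,0],
    [0,0,0],
    [0,0,0],
    [0,0,0],
  ],
)

```text
clock: 45.15
tool_pos: [0.5282, 0.0329, 0.0444]
ee_rot: [[-0.99, 0.105, -0.099], [0.144, 0.699, -0.7], [-0.004, -0.707, -0.707]]
ft_force: [0.5, -0.1, -0.6]
width: 0.204
```

```bash
python3 - <<'E'
from h import *
delta(*place((.521,-.0132),.0505))
E
```

```text
45.1 pos [0.5282 0.0329 0.0444] q [   9.6   44.3   86.7  -45.    72.4 -138.6] w 0.204 d units [-0.02 -0.03 -0.24] rot [0.   0.03 0.01]
```

Call:
send_rows(
  travel=[
    [0,0,-0.15],
    [0,0,-0.08],
    [0,0,0],
    [0,0,0],
  ],
  dr=[
    [0,0.03,0.01],
    [0,0,0],
    [0,0,0],
    [0,0,0],
  ],
)

```text
clock: 45.65
tool_pos: [0.528, 0.0329, 0.0388]
ee_rot: [[-0.99, 0.1, -0.102], [0.143, 0.699, -0.701], [0.001, -0.708, -0.706]]
ft_force: [-1.1, 1.2, 5.1]
width: 0.197
```

Call:
send_rows(
  travel=[
    [0,0,0],
    [0,0,0],
    [0,0,0],
    [0,0,0],
  ],
  dr=[
    [0,0,0],
    [0,0,0],
    [0,0,0],
    [0,0,0],
  ],
  claw=0.4,
)

```text
clock: 46.15
tool_pos: [0.5278, 0.0329, 0.038]
ee_rot: [[-0.99, 0.1, -0.102], [0.143, 0.699, -0.7], [0.002, -0.708, -0.707]]
ft_force: [0.8, -0.6, 0.1]
width: 0.397
```

Call:
send_rows(
  travel=[
    [0.05,0.35,0.35],
    [0.09,0.65,0.65],
    [0.09,0.65,0.65],
    [0,0.5,0.8],
    [0,0.5,1],
    [0,0.6,1],
    [0,0.8,1],
    [0,0.8,1],
    [0,0,0],
  ],
  dr=[
    [0,0,0],
    [0,0,0],
    [0,0,0],
    [0,0,0],
    [0,0,0],
    [0,0,0],
    [0,0,0],
    [0,0,0],
    [0,0,0],
  ],
)

```text
clock: 47.28
tool_pos: [0.534, 0.1556, 0.2011]
ee_rot: [[-0.99, 0.101, -0.098], [0.141, 0.701, -0.699], [-0.002, -0.706, -0.708]]
ft_force: [0.3, 0.2, -0.5]
width: 0.395
```

```bash
python3 - <<'E'
from h import *
print(robot.sense()['tool_pos'],robot.sense()['joint_positions'].round(1))
s=snap("side");t=snap("top")
o=np.zeros((500,800,3),np.uint8);o[:375,:400]=cv2.resize(s["bgr"][220:310,290:386],(400,375),interpolation=cv2.INTER_CUBIC);o[:,400:]=cv2.resize(t["bgr"][170:295,290:390],(400,500),interpolation=cv2.INTER_CUBIC);cv2.imwrite('pics/a6.png',o)
E
```

```text
[0.53397723 0.15564413 0.20106724] [  20.6   38.9   69.3  -38.6   95.7 -146.8]
```

View pics/a6.png

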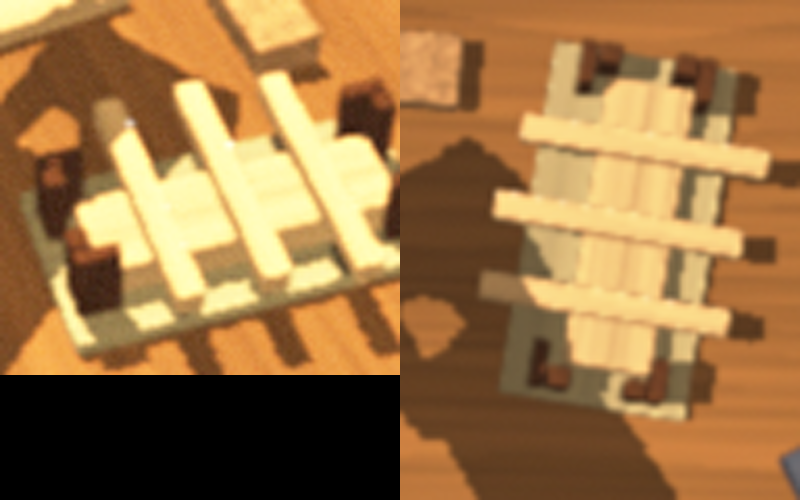

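All three sticks lie across the board near their marks: in the top crop their middles are at about (645,145), (619,223) and (606,303). Checking numerically, then on to the thin board.

```bash
python3 - <<'E'
from h import *
T=snap("top");m=pale(T["bgr"],205)
c=np.array([.5755,-.021]);f=np.radians(-8.2);fy=np.array([np.cos(f),np.sin(f)]);fx=np.array([-fy[1],fy[0]])
for u,v in((351.25,206.25),(344.75,225.75),(341.5,245.75)):
    P=ray(T,u,v,.056)[:2]-c;print('stick along y',(P@fy).round(4),'x',(P@fx).round(4))
print('thin',rect(T,m,.016,(230,195,275,292)))
h=cv2.cvtColor(T["bgr"],cv2.COLOR_BGR2HSV);print('weight',rect(T,(h[...,1]<90).astype(np.uint8),.035,(370,262,425,312)))
delta((.5125,.2334,.15),ori(90,0))
E
```

```text
stick along y 0.0531 x -0.0083
stick along y -0.0029 x 0.0006
stick along y -0.0583 x 0.0006
thin (0.45744268798828125, 0.23351284790039062, 57.83460235595703, 94.08932495117188, 1.7595258951187134)
weight (0.4107991943359375, -0.1762105712890625, 50.085662841796875, 72.10599517822266, -63.81904602050781)
47.4 pos [0.5332 0.1536 0.1983] q [  20.4   39.    69.6  -38.6   95.6 -146.8] w 0.396 d units [-0.83  3.19 -1.93] rot [ 3.99 -4.64 -9.66]
```

Call:
send_rows(
  travel=[
    [-0.07,0.27,0],
    [-0.07,0.27,0],
    [-0.07,0.27,0],
    [-0.07,0.27,0],
    [-0.07,0.27,0],
    [-0.07,0.27,0],
    [-0.07,0.27,0],
    [-0.07,0.27,0],
    [-0.07,0.27,0],
    [-0.07,0.27,0],
    [-0.07,0.27,0],
    [-0.07,0.27,0],
    [0,0,0],
  ],
  dr=[
    [0.33,-0.387,-0.805],
    [0.33,-0.387,-0.805],
    [0.33,-0.387,-0.805],
    [0.33,-0.387,-0.805],
    [0.33,-0.387,-0.805],
    [0.33,-0.387,-0.805],
    [0.33,-0.387,-0.805],
    [0.33,-0.387,-0.805],
    [0.33,-0.387,-0.805],
    [0.33,-0.387,-0.805],
    [0.33,-0.387,-0.805],
    [0.33,-0.387,-0.805],
    [0,0,0],
  ],
  claw=1,
)

```text
clock: 49.05
tool_pos: [0.5119, 0.2343, 0.1988]
ee_rot: [[0.002, 1.0, -0.003], [1.0, -0.002, -0.005], [-0.005, -0.003, -1.0]]
ft_force: [-0.0, -0.3, 0.4]
width: 1.0
```

```bash
python3 - <<'E'
from h import *
delta((.5125,.2334,.0),ori(90,0))
S=snap("side");cv2.imwrite('pics/a7.png',cv2.resize(S["bgr"][150:270,220:380],(800,600)))
X=[(.5125+a*.1,.2334+b*.03,.016) for a,b in((-1,-1),(1,-1),(1,1),(-1,1))];print([tuple(((np.array(proj(S,x))-[220,150])*5).round()) for x in X])
E
```

```text
49.0 pos [0.5119 0.2343 0.1988] q [ 12.8  24.3  81.7  -0.2  74.2 -77.1] w 1.0 d units [ 0.02 -0.04 -7.95] rot [ 0.03 -0.02  0.01]
[(np.float64(192.0), np.float64(433.0)), (np.float64(503.0), np.float64(333.0)), (np.float64(461.0), np.float64(274.0)), (np.float64(156.0), np.float64(369.0))]
```

View pics/a7.png

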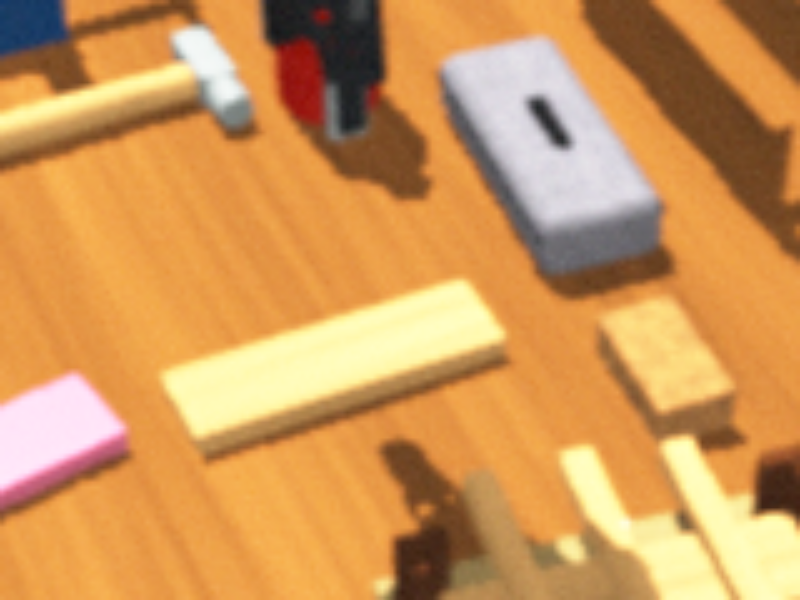

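The thin board is in place (corners at about (165,375), (463,280), (505,340) and (205,440)), within a pixel or two of the prediction. Descending and gripping.

Call:
send_rows(
  travel=[
    [0,-0.04,-0.95],
    [0,0,-0.95],
    [0,0,-0.95],
    [0,0,-0.95],
    [0,0,-0.95],
    [0,0,-0.95],
    [0,0,-0.95],
    [0,0,-0.7],
    [0,0,-0.5],
    [0,0,0],
  ],
  dr=[
    [0.03,-0.02,0.01],
    [0,0,0],
    [0,0,0],
    [0,0,0],
    [0,0,0],
    [0,0,0],
    [0,0,0],
    [0,0,0],
    [0,0,0],
    [0,0,0],
  ],
)

```text
clock: 50.35
tool_pos: [0.5123, 0.234, 0.0024]
ee_rot: [[-0.0, 1.0, -0.0], [1.0, 0.0, -0.0], [-0.0, -0.0, -1.0]]
ft_force: [-0.5, -0.3, 0.2]
width: 1.0
```

Call:
send_rows(
  travel=[
    [0,0,0],
    [0,0,0],
    [0,0,0],
    [0,0,0],
    [0,0,0],
    [0,0,0],
  ],
  dr=[
    [0,0,0],
    [0,0,0],
    [0,0,0],
    [0,0,0],
    [0,0,0],
    [0,0,0],
  ],
  claw=0,
)

```text
clock: 51.1
tool_pos: [0.5133, 0.2342, 0.0044]
ee_rot: [[-0.0, 1.0, 0.003], [1.0, 0.0, 0.0], [0.0, 0.003, -1.0]]
ft_force: [-2.1, -1.3, 6.5]
width: 0.672
```

Call:
send_rows(
  travel=[
    [0,0,0.4],
    [0,0,0.9],
    [0,0,0.9],
    [0,0,0.9],
    [0,0,0.9],
    [0,0,0.9],
    [0,0,0.9],
    [0,0,0],
  ],
  dr=[
    [0,0,0],
    [0,0,0],
    [0,0,0],
    [0,0,0],
    [0,0,0],
    [0,0,0],
    [0,0,0],
    [0,0,0],
  ],
)

```text
clock: 52.1
tool_pos: [0.5133, 0.2343, 0.1499]
ee_rot: [[0.0, 1.0, 0.005], [1.0, -0.0, 0.001], [0.001, 0.005, -1.0]]
ft_force: [1.1, 0.2, -1.4]
width: 0.674
```

Call:
send_rows(
  travel=[
    [0.2,-0.5,0],
    [0.2,-0.85,0],
    [0.2,-0.85,0],
    [0.2,-0.85,0],
    [0.2,-0.85,0],
    [0.2,-0.85,0],
    [0.2,-0.85,0],
    [0.2,-0.85,0],
    [0.2,-0.85,0],
    [0.2,-0.85,0],
    [0.2,-0.85,0],
    [0.2,-0.8,0],
    [0.1,-0.4,0],
    [0,0,0],
    [0,0,0],
  ],
  dr=[
    [0,0,0],
    [0,0,-0.1],
    [0,0,-0.1],
    [0,0,-0.1],
    [0,0,-0.1],
    [0,0,-0.1],
    [0,0,-0.1],
    [0,0,-0.1],
    [0,0,-0.1],
    [0,0,-0.1],
    [0,0,-0.1],
    [0,0,-0.025],
    [0,0,0],
    [0,0,0],
    [0,0,0],
  ],
)

```text
clock: 53.98
tool_pos: [0.575, -0.0203, 0.148]
ee_rot: [[0.142, 0.99, 0.001], [0.99, -0.142, 0.0], [0.0, 0.001, -1.0]]
ft_force: [0.0, -0.2, -1.4]
width: 0.682
```

```bash
python3 - <<'E'
from h import *
delta((.576,-.021,.0615),ori(81.8,0))
s=snap("side");cv2.imwrite('pics/a8.png',cv2.resize(s["bgr"][190:320,280:420],(646,600)))
E
```

```text
54.0 pos [ 0.575  -0.0203  0.148 ] q [-13.7  28.4  83.4   0.   68.1 -95.5] w 0.682 d units [ 0.04 -0.03 -3.46] rot [-0.    0.01 -0.  ]
```

View pics/a8.png

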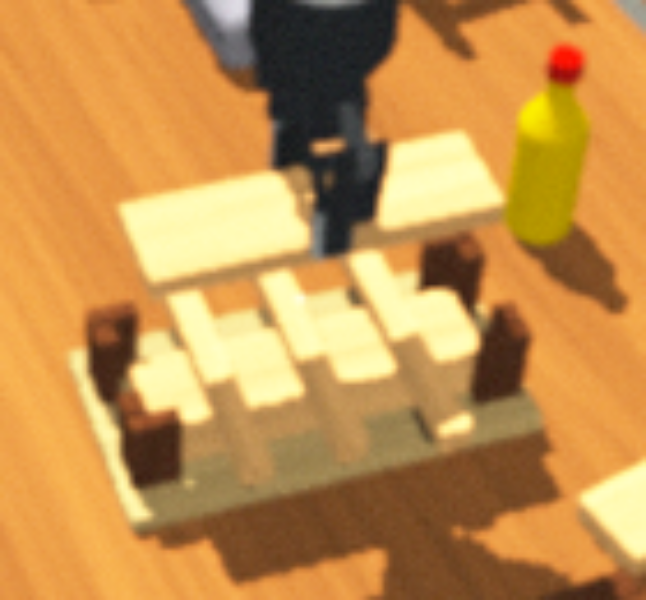

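The thin board is held level and square above the stops. Lowering it onto the sticks.

Call:
send_rows(
  travel=[
    [0.04,-0.03,-0.7],
    [0,0,-0.8],
    [0,0,-0.7],
    [0,0,-0.5],
    [0,0,-0.3],
    [0,0,-0.2],
    [0,0,-0.15],
    [0,0,0],
    [0,0,0],
  ],
  dr=[
    [0,0,0],
    [0,0,0],
    [0,0,0],
    [0,0,0],
    [0,0,0],
    [0,0,0],
    [0,0,0],
    [0,0,0],
    [0,0,0],
  ],
)

```text
clock: 55.15
tool_pos: [0.5763, -0.0217, 0.0646]
ee_rot: [[0.143, 0.99, 0.002], [0.99, -0.143, -0.0], [-0.0, 0.002, -1.0]]
ft_force: [0.4, -0.3, -0.3]
width: 0.681
```

Call:
send_rows(
  travel=[
    [0,0,-0.08],
    [0,0,-0.06],
    [0,0,0],
    [0,0,0],
  ],
  dr=[
    [0,0,0],
    [0,0,0],
    [0,0,0],
    [0,0,0],
  ],
)

```text
clock: 55.65
tool_pos: [0.5761, -0.0216, 0.0608]
ee_rot: [[0.143, 0.99, 0.001], [0.99, -0.143, -0.0], [0.0, 0.001, -1.0]]
ft_force: [0.4, 0.4, -1.2]
width: 0.68
```

Call:
send_rows(
  travel=[
    [0,0,-0.05],
    [0,0,0],
    [0,0,0],
  ],
  dr=[
    [0,0,0],
    [0,0,0],
    [0,0,0],
  ],
)

```text
clock: 56.02
tool_pos: [0.5762, -0.0216, 0.0604]
ee_rot: [[0.143, 0.99, 0.002], [0.99, -0.143, -0.0], [-0.0, 0.002, -1.0]]
ft_force: [-3.7, 0.6, 6.6]
width: 0.677
```

Call:
send_rows(
  travel=[
    [0,0,0],
    [0,0,0],
    [0,0,0],
    [0,0,0],
    [0,0,0],
    [0,0,0],
  ],
  dr=[
    [0,0,0],
    [0,0,0],
    [0,0,0],
    [0,0,0],
    [0,0,0],
    [0,0,0],
  ],
  claw=0.95,
)

```text
clock: 56.78
tool_pos: [0.5761, -0.0216, 0.0595]
ee_rot: [[0.143, 0.99, 0.001], [0.99, -0.143, -0.0], [0.0, 0.001, -1.0]]
ft_force: [-0.3, -0.0, 0.8]
width: 0.951
```

Call:
send_rows(
  travel=[
    [0,0,0.5],
    [0,0,0.9],
    [0,0,0.9],
    [0,0,0.9],
    [0,0,0.9],
    [0,0,0.9],
    [0,0,0],
  ],
  dr=[
    [0,0,0],
    [0,0,0],
    [0,0,0],
    [0,0,0],
    [0,0,0],
    [0,0,0],
    [0,0,0],
  ],
)

```text
clock: 57.65
tool_pos: [0.5768, -0.0218, 0.1866]
ee_rot: [[0.143, 0.99, 0.005], [0.99, -0.143, -0.001], [-0.0, 0.005, -1.0]]
ft_force: [0.4, 0.1, 0.1]
width: 0.952
```

```bash
python3 - <<'E'
from h import *
s=snap("side");T=snap("top");cv2.imwrite('pics/a9.png',cv2.resize(s["bgr"][210:320,290:410],(654,600)))
h=cv2.cvtColor(T["bgr"],cv2.COLOR_BGR2HSV);print('weight',rect(T,(h[...,1]<90).astype(np.uint8),.035,(370,262,425,312)))
b=((h[...,1]<60)&(h[...,2]>140)).astype(np.uint8);print('bar',rect(T,b,.061,(378,268,425,305)))
print(robot.sense()['tool_pos'])
E
```

```text
weight (0.41098953247070313, -0.17540798950195313, 49.769187927246094, 70.2967529296875, -62.85742378234863)
bar (0.40510208129882813, -0.15907621765136717, 13.491164207458496, 18.84741973876953, 0.47368571162223816)
[ 0.5758252  -0.0215712   0.18418852]
```

View pics/a9.png

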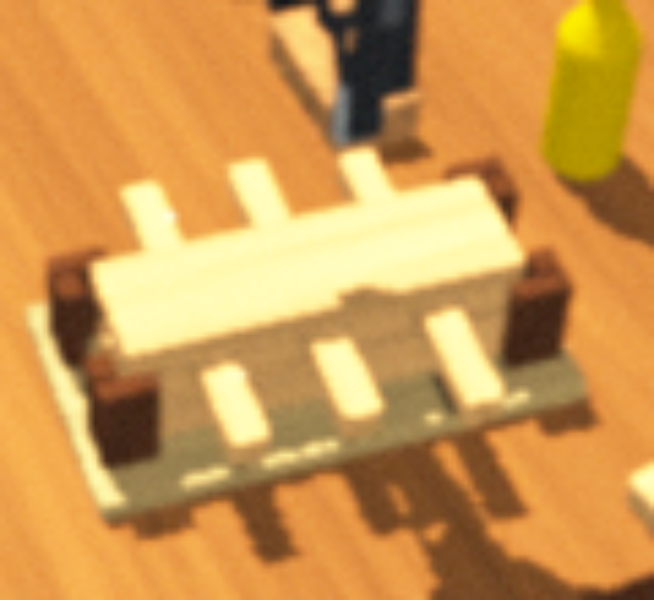

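The thin board is flat and square between the stops, with all three sticks showing on both sides. The weight is unmoved at (0.411, -0.1756) with its long axis at about -63°. Going over it.

Call:
send_rows(
  travel=[
    [-0.82,-0.77,0],
    [-0.82,-0.77,0],
    [-0.82,-0.77,0],
    [-0.82,-0.77,0],
    [-0.82,-0.77,0],
    [-0.82,-0.77,0],
    [-0.82,-0.77,0],
    [-0.84,-0.77,0],
    [0,0,0],
  ],
  dr=[
    [0,0,-0.86],
    [0,0,-0.86],
    [0,0,-0.86],
    [0,0,-0.86],
    [0,0,-0.86],
    [0,0,-0.86],
    [0,0,-0.86],
    [0,0,-0.86],
    [0,0,0],
  ],
  claw=0.5,
)

```text
clock: 58.88
tool_pos: [0.4105, -0.1762, 0.1838]
ee_rot: [[0.894, 0.448, -0.001], [0.448, -0.894, -0.0], [-0.001, -0.0, -1.0]]
ft_force: [0.0, -0.1, 0.1]
width: 0.501
```

```bash
python3 - <<'E'
from h import *
delta((.4113,-.1756,.040),ori(26.7,0))
s=snap("side");cv2.imwrite('pics/a10.png',cv2.resize(s["bgr"][270:370,270:370],(600,600)))
print([((np.array(proj(s,(.4113,-.1756,z)))-270)*6).round() for z in(0.035,.061)])
E
```

```text
58.9 pos [ 0.4105 -0.1762  0.1838] q [-38.3  10.8 102.6  -0.   66.7 -64.9] w 0.501 d units [ 0.03  0.02 -5.75] rot [ 0.   -0.01  0.01]
[array([267., 386.]), array([267., 348.])]
```

View pics/a10.png

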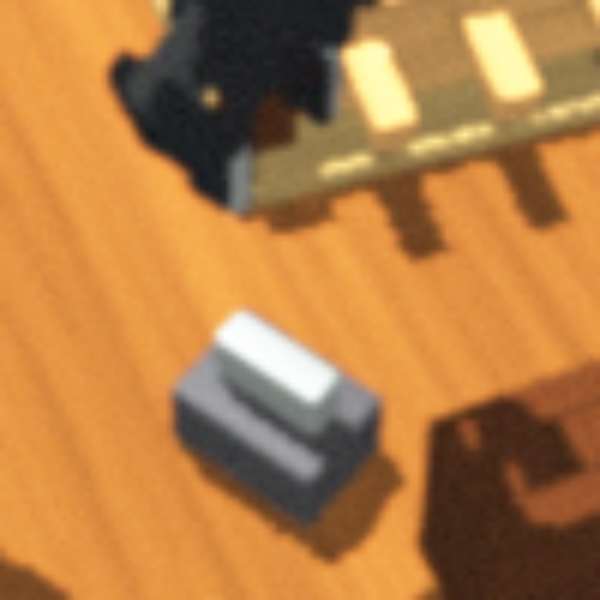

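The bar's top centre is at (278,355) in the crop against a predicted (267,348). That is under 2 px in the original image, the same offset as before. Descending.

Call:
send_rows(
  travel=[
    [0.03,0.02,-0.8],
    [0,0,-0.9],
    [0,0,-0.9],
    [0,0,-0.9],
    [0,0,-0.9],
    [0,0,-0.7],
    [0,0,-0.4],
    [0,0,-0.2],
    [0,0,0],
  ],
  dr=[
    [0,0,0],
    [0,0,0],
    [0,0,0],
    [0,0,0],
    [0,0,0],
    [0,0,0],
    [0,0,0],
    [0,0,0],
    [0,0,0],
  ],
)

```text
clock: 60.05
tool_pos: [0.4125, -0.175, 0.0421]
ee_rot: [[0.893, 0.451, 0.001], [0.451, -0.893, -0.001], [0.0, 0.001, -1.0]]
ft_force: [-0.3, -1.0, 0.3]
width: 0.497
```

Call:
send_rows(
  travel=[
    [0,0,0],
    [0,0,0],
    [0,0,0],
    [0,0,0],
    [0,0,0],
    [0,0,0],
  ],
  dr=[
    [0,0,0],
    [0,0,0],
    [0,0,0],
    [0,0,0],
    [0,0,0],
    [0,0,0],
  ],
  claw=0,
)

```text
clock: 60.8
tool_pos: [0.4128, -0.1752, 0.0426]
ee_rot: [[0.893, 0.45, 0.002], [0.45, -0.893, -0.002], [0.001, 0.002, -1.0]]
ft_force: [1.0, 2.2, 6.2]
width: 0.199
```

Call:
send_rows(
  travel=[
    [0,0,0.3],
    [0,0,0.7],
    [0,0,0.8],
    [0,0,0.9],
    [0,0,0.9],
    [0,0,0.9],
    [0,0,0.9],
    [0,0,0],
  ],
  dr=[
    [0,0,0],
    [0,0,0],
    [0,0,0],
    [0,0,0],
    [0,0,0],
    [0,0,0],
    [0,0,0],
    [0,0,0],
  ],
)

```text
clock: 61.8
tool_pos: [0.4125, -0.1754, 0.1778]
ee_rot: [[0.893, 0.45, 0.002], [0.45, -0.893, -0.002], [0.001, 0.003, -1.0]]
ft_force: [0.6, 0.5, -6.6]
width: 0.196
```

Call:
send_rows(
  travel=[
    [0.3,0.3,0],
    [0.65,0.6,0],
    [0.7,0.65,0],
    [0.7,0.65,0],
    [0.7,0.65,0],
    [0.7,0.65,0],
    [0.7,0.65,0],
    [0.7,0.65,0],
    [0.6,0.6,0],
    [0.5,0.5,0],
    [0.28,0.25,0],
    [0,0,0],
    [0,0,0],
  ],
  dr=[
    [0,0,0.5],
    [0,0,0.7],
    [0,0,0.7],
    [0,0,0.7],
    [0,0,0.7],
    [0,0,0.7],
    [0,0,0.7],
    [0,0,0.7],
    [0,0,0.7],
    [0,0,0.5],
    [0,0,0.28],
    [0,0,0],
    [0,0,0],
  ],
)

```text
clock: 63.42
tool_pos: [0.5751, -0.0218, 0.1766]
ee_rot: [[0.144, 0.99, 0.0], [0.99, -0.144, -0.0], [-0.0, 0.0, -1.0]]
ft_force: [-0.0, -0.2, -5.9]
width: 0.194
```

```bash
python3 - <<'E'
from h import *
delta((.5758,-.0216,.1160),ori(81.8,0))
E
```

```text
63.4 pos [ 0.5751 -0.0218  0.1766] q [-13.8  26.8  81.3  -0.   71.8 -95.5] w 0.194 d units [ 0.03  0.01 -2.43] rot [0.   0.   0.01]
```

Call:
send_rows(
  travel=[
    [0.03,0,-0.6],
    [0,0,-0.7],
    [0,0,-0.5],
    [0,0,-0.3],
    [0,0,-0.2],
    [0,0,-0.1],
    [0,0,0],
    [0,0,0],
  ],
  dr=[
    [0,0,0],
    [0,0,0],
    [0,0,0],
    [0,0,0],
    [0,0,0],
    [0,0,0],
    [0,0,0],
    [0,0,0],
  ],
)

```text
clock: 64.42
tool_pos: [0.5765, -0.0214, 0.1174]
ee_rot: [[0.143, 0.99, 0.002], [0.99, -0.143, -0.0], [-0.0, 0.002, -1.0]]
ft_force: [-0.6, -0.3, -6.0]
width: 0.198
```

```bash
python3 - <<'E'
from h import *
s=snap("side");cv2.imwrite('pics/a11.png',cv2.resize(s["bgr"][210:320,290:410],(654,600)))
E
```

```text
(no output)
```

View pics/a11.png

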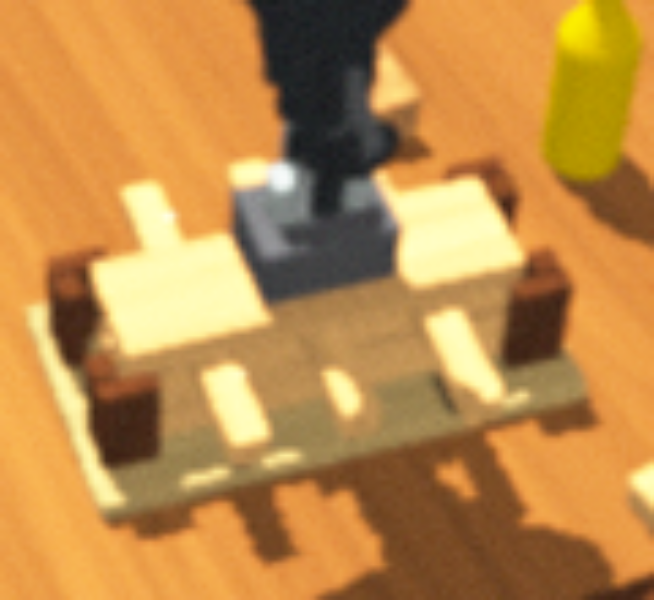

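The weight hangs upright, just above the middle of the thin board and square to it. Lowering the last 3 mm to contact.

Call:
send_rows(
  travel=[
    [0,0,-0.06],
    [0,0,-0.05],
    [0,0,-0.03],
    [0,0,0],
    [0,0,0],
  ],
  dr=[
    [0,0,0],
    [0,0,0],
    [0,0,0],
    [0,0,0],
    [0,0,0],
  ],
)

```text
clock: 65.1
tool_pos: [0.5764, -0.0213, 0.1147]
ee_rot: [[0.143, 0.99, 0.002], [0.99, -0.143, -0.0], [-0.0, 0.002, -1.0]]
ft_force: [-5.0, 1.6, 4.7]
width: 0.193
```

Contact made: the force went from -6 to +4.7 N. Releasing and withdrawing upward.

Call:
send_rows(
  travel=[
    [0,0,0],
    [0,0,0],
    [0,0,0],
    [0,0,0],
    [0,0,0],
  ],
  dr=[
    [0,0,0],
    [0,0,0],
    [0,0,0],
    [0,0,0],
    [0,0,0],
  ],
  claw=0.5,
)

```text
clock: 65.72
tool_pos: [0.5764, -0.0214, 0.1135]
ee_rot: [[0.143, 0.99, 0.001], [0.99, -0.143, -0.0], [0.0, 0.001, -1.0]]
ft_force: [-1.0, -0.7, -0.2]
width: 0.503
```

Call:
send_rows(
  travel=[
    [0,0,0.4],
    [0,0,0.8],
    [0,0,0.9],
    [0,0,0.9],
    [0,0,0.9],
    [-0.6,0,0.9],
    [-1,0,0],
    [-1,0,0],
    [-1,0,0],
    [-1,0,0],
    [0,0,0],
    [0,0,0],
  ],
  dr=[
    [0,0,0],
    [0,0,0],
    [0,0,0],
    [0,0,0],
    [0,0,0],
    [0,0,0],
    [0,0,0],
    [0,0,0],
    [0,0,0],
    [0,0,0],
    [0,0,0],
    [0,0,0],
  ],
)

```text
clock: 67.22
tool_pos: [0.462, -0.0215, 0.2341]
ee_rot: [[0.143, 0.99, 0.002], [0.99, -0.143, -0.0], [-0.0, 0.002, -1.0]]
ft_force: [-0.8, -0.3, 0.2]
width: 0.502
```

```bash
python3 - <<'E'
from h import *
s=snap("side");t=snap("top");o=np.zeros((500,800,3),np.uint8);o[:400,:400]=cv2.resize(s["bgr"][210:320,290:400],(400,400));o[:,400:]=cv2.resize(t["bgr"][170:295,290:390],(400,500));cv2.imwrite('pics/a12.png',o)
print(robot.sense()['tool_pos'],robot.sense()['ft_force'])
E
```

```text
[ 0.46197361 -0.02146627  0.23362569] [-1.00802188  0.66928206  0.23524189]
```

View pics/a12.png

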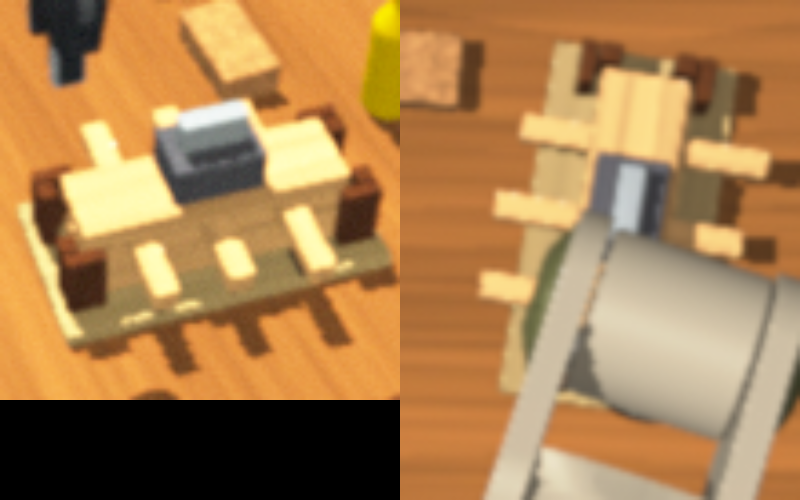

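The stack is complete: the weight stands upright in the middle, the boards are square between the stops, the sticks are on their marks, and the gripper is clear. Handing in.

```bash
python3 -c "
from plant import robot
print(robot.hand_in(), robot.sense()['clock'])"
```

```text
the job is handed in; nothing more can be done
the job is handed in; nothing more can be done
```

The stack is built and handed in at about 67 s of the 210 s allowed; the hand-in gave no verdict. The thick board lies in the frame with the three sticks across it. The thin board rests on the sticks, and the iron weight stands upright on the middle of it.

**Last checks:**
- **Stick positions:** before the thin board went on, the sticks measured 2–3 mm from their marks and within 8 mm endways (limits 17 and 30 mm).
- **Final pictures:** they show the boards square between the corner stops, the weight upright in the middle and the gripper clear. The arm hid part of the stack in the top view. I judged the final board and weight positions from the pictures and where the gripper released them, and did not measure them again.
- **Disturbances:** I saw no knocked boards or weight and no slackened grip. Nothing I saw of the other things on the table had moved, though I did not measure them.
- **Disagreement:** the side camera read 1–2 pixels off the top camera throughout. I took this as calibration error, and every grasp closed at the expected width.

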